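# Clamp the steel block in the ratchet clamp

## Robot

A 6-joint arm with a two-finger parallel gripper is mounted at the origin on a cart in front of the work surface, level with it; the furniture and walls round the work are solid. World frame = base frame: x ahead of the robot, y to its left, z up, the work surface at z = 0. Lengths are in mm, angles in rad, forces in N, time in s.
With the tool pointing down it reaches from about 350 to 775 mm from the base axis. Payload 7.3 kg.
Tool frame: the origin (TCP) lies between the finger pads; the fingertips stand tcp_to_tips ahead of it and the grasp point (between the pads) lies 5 mm behind it (tcp_to_tips is the distance from the TCP to the fingertips, in mm); z points along the fingers, x is the direction in which the jaws open and shut, and the axes are right-handed (so a half turn about z gives the same grasp; the last joint's range is limited). The gripper opens to 92 mm and grips with 3 to 60 N. Pads are 19 mm wide; open, the fingers measure 130 mm over their backs; the gripper's body (75 mm by 190 mm) begins 47 mm behind the grasp point.
Start: joints at [0.992, 0.342, 1.524, -0, 1.275, -0.146], TCP at [220.18, 476.617, 240.741] pointing down, gripper open.
Joint ranges: [-2.53, 2.53], [-0.77, 2.02], [0.04, 2.7], [-1, 4.14], [0.28, 2.66], [-3.11, 3.11]. Speed limits (rad/s): [2.57, 2.57, 3.14, 3.14, 3.14, 3.14].

## Interface

Orientations are given as [roll, pitch, yaw] about the fixed x, y, z axes, in that order (R = Rz(yaw) Ry(pitch) Rx(roll)).
In Python, from plant import * gives the robot as it stands.
- The arm moves only by the tool drive_tool, never from a script. Its argument "deltas" is a list of rows, each an object of numbers: "hand": the gripper's target within -1 to 1 (shut at 1, half-way at 0, fully open at -1); "tx", "ty", "tz": the shift along the tool's x, y, z each as a share of 4 cm, from -1 to 1; "wx", "wy", "wz": the turn, a rotation vector about the tool's x, y, z each as a share of 5 degrees, from -1 to 1. In form: [{"hand": .., "tx": .., "ty": .., "tz": .., "wx": .., "wy": .., "wz": ..}, ...]. A call has 1 to 20 rows; each row shifts and turns the commanded pose from where the row before left it, along the tool's axes as they then stand; what a row does not reach is not made up. A row lasts 1/12 s, in which the tool goes at most 41.7 mm and 7.16 degrees, less where a joint would pass 70% of its speed; a pose out of reach is approached as far as the arm can. A call with a number of a shift or a turn outside -1 to 1 is refused whole. A call with a gripper value outside its range is refused whole. The fingers move at their own pace and stop on an object; the grip force is fixed at half the most. Time passes only in rows, so rows that do not move let the fingers close. It gives the time, the measured TCP pose, the force and the opening at its end, in the units of the state.
- get_obs(): the state, without advancing time (a new reading comes with each control period).
- capture(name): name is "side" or "top" or "wrist"; returns the picture (480x640x3 uint8, red, green, blue); there is no depth.
- camera_model(name): a dict with "fx", "fy", "cx", "cy" (pixels), "D" ([k1, k2, p1, p2, k3] as OpenCV has them; the pictures are not rectified), "rvec" (rotation vector, rad) and "tvec" (3), from world to camera coordinates, as OpenCV has them. Camera axes: x right, y down, z forward; pixel columns grow to the right and rows downward; lengths in mm; the calibration is good to about 2 mm. A picture is of the moment at which its call begins: read the wrist's pose just before it. camera_model takes no time and is no camera call; for the wrist camera it gives the pose at the moment of the call.
- close_job(): hands the job in, once; it reports no verdict.
The state is a dict: "time": time; "joint_positions": joint angles; "dq": joint speeds; "tau": joint torques, N m; "tool_pos": TCP position; "tcp_rot": TCP orientation; "contact_force": force on the tool from outside, world axes, zero at the start; "moment": the same for the moment, N m; "grip_width": finger opening in mm.
Only numpy, scipy, OpenCV 4.12 (cv2) and the standard library are available. Lean on these libraries where they do the work, as an engineer would, in place of code of your own. Each camera call takes 0.05 s, during which the arm holds its last target.

## Task

Lay the plain steel block lengthwise on the bed of the ratchet clamp, between the end stop and the sliding jaw. Then squeeze the clamp's trigger against its fixed grip, letting it spring fully back each time, again and again until the sliding jaw grips the block firmly, and let go of the clamp.

Things in the scene. Friction and masses are not known exactly. Their poses are not given: they have to be found in the camera images.
- steel_block: plain grey steel block lying on the bench, 30 x 95 x 24 mm (its x, y, z: long along its own y), 0.5 kg; origin at the centre of its underside. Grasp it across its 30 mm width.
- clamp: grey ratchet push clamp screwed to the bench, 260 mm long, bar along its own x, z up; origin at bench level under the middle of its bed, an aluminium rail 22 mm wide (narrower than the block), top at z 12 mm. End stop: face at x = +48 mm, 26 mm wide, 44 mm high. Sliding jaw: face at x -66 to -61 mm at the start, 26 mm wide, z 13 to 39 mm, moves to +x. Block length 95 mm, gap 109 to 114 mm.
- clamp_bed (a point): point on the top of the bed (12 mm over the bench), midway between sliding jaw and end stop at the start; x runs along the bed toward the end stop. The block's underside centre goes here, its long y axis along this x (either way round), with about 7 mm to spare at each end. The bed is open at both sides for the fingers.
- clamp_squeeze (a point): squeeze point, 118 mm over the bench; axes as the clamp's. Fingers straddle grip and trigger along x, centred here, opened 75 mm or more. At this height: fixed grip (24 mm wide, top 135 mm) outer face at x = -16 mm; trigger (18 mm wide, top 132 mm) outer face at x = +33 mm at rest, +19 mm at its stop (35 mm from the grip's). The housing below is 80 mm high.
- clamp_trigger (a joint): the trigger, rad: 0 at rest, 0.31 squeezed to its stop (14 mm at the squeeze point, toward the fixed grip); a spring returns it, squeezing takes 3 to 18 N. Each squeeze past 0.28 and return below 0.02 moves the jaw one tooth, 4.5 mm, and it stays there. 5 to 7 full squeezes are needed; more do no harm.
- clamp_jaw (a joint): how far the sprung face of the sliding jaw is pushed back into its carrier by the block, m: 0 while it touches nothing, 0.004 (6 N) or more when the block is gripped firmly between jaw and end stop, up to 0.012.
There are look-alikes about, which are no part of the job. What is meant by the steel_block is not yellow, and is the larger of those in its own colour.

How it is judged:
By the outcome, as a careful person would: the job done as asked, in the order asked, and still so for the second after the job is handed in, with the robot touching nothing.
It also fails if it takes over 54 s, if anything falls off the work surface, if the arm or the gripper's body presses on something with over 40 N, if the wrist force passes 120 N, or if a joint passes its speed limit or range.

## Working session

There is one attempt and no reset: what is moved stays moved. The work goes in short steps, Python scripts to look and compute and a tool call to move; the robot and the scene stay as the last step left them, time stands still between calls to the robot, and variables do not carry over. Pictures are saved under pics/ and viewed, and the job is handed in when it is done.

Besides the shell and the picture viewer there is one more tool, called after "Request:" as name([rows], argument=value, ...), one row to a line, values as JSON. drive_tool: Moves the arm, as the interface text tells. Its arguments: {"type":"object","properties":{"deltas":{"type":"array","items":{"type":"object","properties":{"hand":{"type":"number"},"tx":{"type":"number"},"ty":{"type":"number"},"tz":{"type":"number"},"wx":{"type":"number"},"wy":{"type":"number"},"wz":{"type":"number"}}}}},"required":["deltas"]}

```bash
mkdir -p pics
python3 - <<'E'
from plant import *
import cv2
print(get_obs())
for n in ("side","top","wrist"):
    m=camera_model(n); print(n,m)
    cv2.imwrite(f"pics/{n}0.png",capture(n)[:,:,::-1])
E
```

```text
{'time': 0.0, 'joint_positions': array([ 9.91987401e-01,  3.42738963e-01,  1.52503439e+00,  2.18640050e-05,
        1.27539187e+00, -1.46018220e-01]), 'dq': array([-0.00054651, -0.00270179, -0.00147001, -0.00059831, -0.00012803,
        0.00018973]), 'tau': array([ 6.30788036e-04, -4.31246746e+01, -2.44210660e+01,  7.16690160e-02,
        5.60832547e-02, -1.24039111e-04]), 'tool_pos': array([219.95461756, 476.27174033, 240.03045593]), 'tcp_rot': array([-3.14134316e+00,  1.55278882e-03,  1.13799943e+00]), 'contact_force': array([-0.76012377, -0.60211384,  0.13819241]), 'moment': array([ 0.0447864 , -0.02576389,  0.05408335]), 'grip_width': 92.12433568505756}
side {'fx': 485.9172124042157, 'fy': 485.9172124042157, 'cx': 316.7215600357951, 'cy': 240.6683683174179, 'D': array([-0.10494117,  0.        ,  0.        ,  0.        ,  0.        ]), 'rvec': array([ 1.47625699,  1.67012736, -0.9736962 ]), 'tvec': array([ 117.26411996, -191.10154944, 1393.37393715])}
top {'fx': 585.4348263737555, 'fy': 585.4348263737555, 'cx': 319.5452597219233, 'cy': 232.842303265334, 'D': array([-0.04709249,  0.        ,  0.        ,  0.        ,  0.        ]), 'rvec': array([ 2.10744812, -2.15583122,  0.20258584]), 'tvec': array([-40.94705994, 568.62073426, 884.86440918])}
wrist {'fx': 348.77367166813167, 'fy': 348.77367166813167, 'cx': 321.35772494110705, 'cy': 241.43214501203235, 'D': array([0.01797213, 0.        , 0.        , 0.        , 0.        ]), 'rvec': array([-2.43305756, -1.55712353, -0.22563016]), 'tvec': array([-524.5983408 ,  -35.64782642,  391.20514659])}
```

View pics/side0.png

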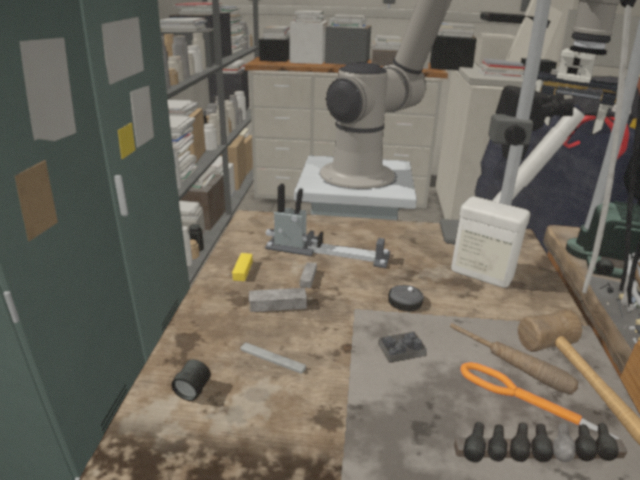

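View pics/top0.png

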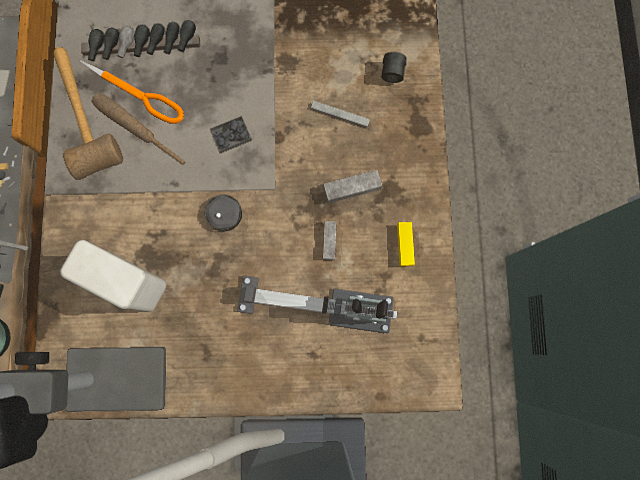

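View pics/wrist0.png

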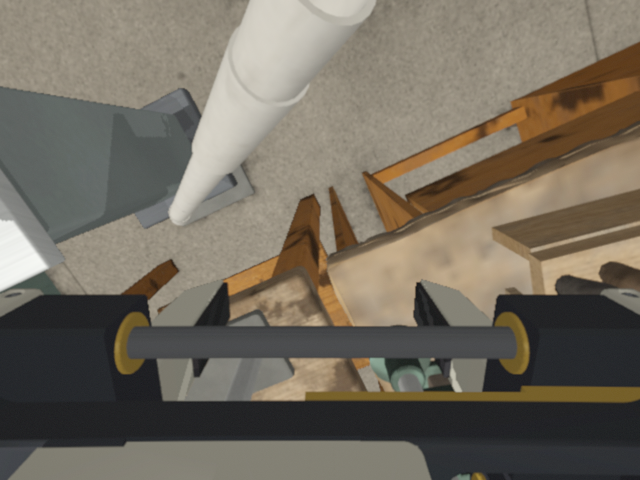

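Possible matches for the block, in top-view pixels: the large grey block (352,186), a small grey block (329,240), a thin grey bar (340,114) and a yellow block (406,243). I pick (352,186) and check it in a close crop.

Run:
```python
import cv2
t=cv2.imread("pics/top0.png"); s=cv2.imread("pics/side0.png")
cv2.imwrite("pics/c1.png",cv2.resize(t[160:220,310:400],None,fx=8,fy=8,interpolation=cv2.INTER_CUBIC))
cv2.imwrite("pics/c2.png",cv2.resize(t[260:345,230:405],None,fx=4.5,fy=4.5,interpolation=cv2.INTER_CUBIC))
cv2.imwrite("pics/c3.png",cv2.resize(s[175:320,225:400],None,fx=4,fy=4,interpolation=cv2.INTER_CUBIC))
```

```text
(no output)
```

View pics/c1.png

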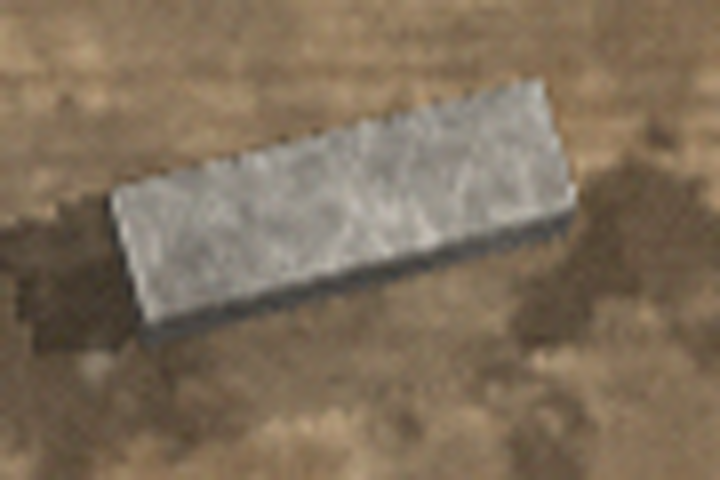

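View pics/c2.png

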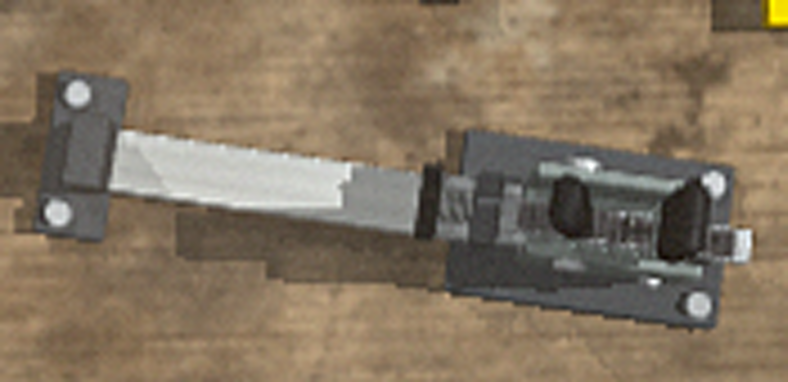

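View pics/c3.png

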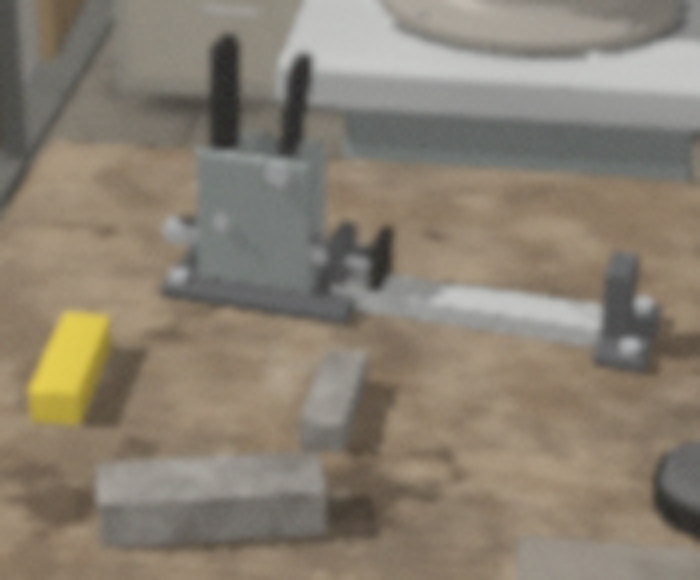

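```bash
cat > h.py <<'E'
from plant import *
import cv2, numpy as np
def w(cam,pts,z):
    m=camera_model(cam) if isinstance(cam,str) else cam
    K=np.array([[m['fx'],0,m['cx']],[0,m['fy'],m['cy']],[0,0,1]])
    R=cv2.Rodrigues(np.array(m['rvec']))[0];t=np.array(m['tvec'])
    p=cv2.undistortPoints(np.array(pts,float).reshape(-1,1,2),K,m['D']).reshape(-1,2)
    d=np.c_[p,np.ones(len(p))]@R; c=-R.T@t
    s=(z-c[2])/d[:,2]
    return (c+s[:,None]*d)
def pr(cam,P):
    m=camera_model(cam) if isinstance(cam,str) else cam
    K=np.array([[m['fx'],0,m['cx']],[0,m['fy'],m['cy']],[0,0,1]])
    return cv2.projectPoints(np.array(P,float).reshape(-1,1,3),np.array(m['rvec']),np.array(m['tvec']),K,m['D'])[0].reshape(-1,2)
E
python3 - <<'E'
from h import *
np.set_printoptions(precision=1,suppress=True)
B=np.array([(113,188),(540,80),(575,200),(147,322)])/8+(310,160)
b=w("top",B,24);print(b[:,:2],b.mean(0),np.linalg.norm(b[1]-b[0]),np.linalg.norm(b[2]-b[1]))
d=b[1]+b[2]-b[0]-b[3];print("long dir",np.arctan2(d[1],d[0]))
f=lambda p:np.array(p)/4.5+(230,260)
e=w("top",f([(118,131),(420,172),(108,188),(415,236)]),12);print("bed",e[:,:2], np.arctan2(*(e[0]-e[1])[1::-1]),np.arctan2(*(e[2]-e[3])[1::-1]))
j=w("top",f([(425,165),(418,237)]),39);print("jaw",j[:,:2])
pl=w("top",f([(467,130),(735,165),(718,327),(448,293)]),5);print("plate",pl[:,:2],pl.mean(0))
st=w("top",f([(68,112),(116,119),(108,190),(62,185)]),44);print("stop top",st[:,:2])
st=w("top",f([(77,93),(57,212)]),8);print("screws",st[:,:2])
E
```

```text
[[ 656.2  -63.8]
 [ 677.8 -154.2]
 [ 651.6 -160.4]
 [ 627.3  -70.2]] [ 653.3 -112.1   24. ] 92.93357460184811 26.927622748781484
long dir -1.3219672509301101
bed [[483.3  51.7]
 [465.9 -58. ]
 [462.6  55.4]
 [442.8 -55.6]] 1.4138658290361008 1.3942961048352702
jaw [[466.5 -59.4]
 [441.3 -56.3]]
plate [[ 481.4  -75.7]
 [ 466.2 -173.7]
 [ 407.7 -164.9]
 [ 422.3  -67.2]] [ 444.4 -120.4    5. ]
stop top [[487.6  66.1]
 [484.7  49.2]
 [459.9  52.1]
 [462.   68.3]]
screws [[497.9  67. ]
 [454.6  74.4]]
```

View pics/c4.png

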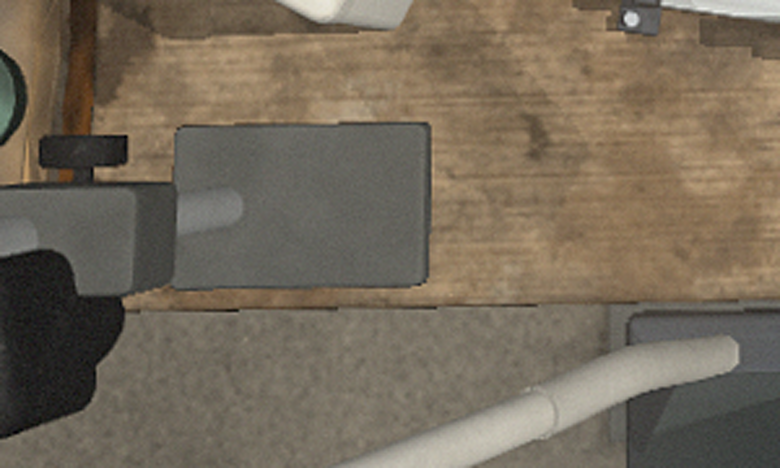

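View pics/c5.png

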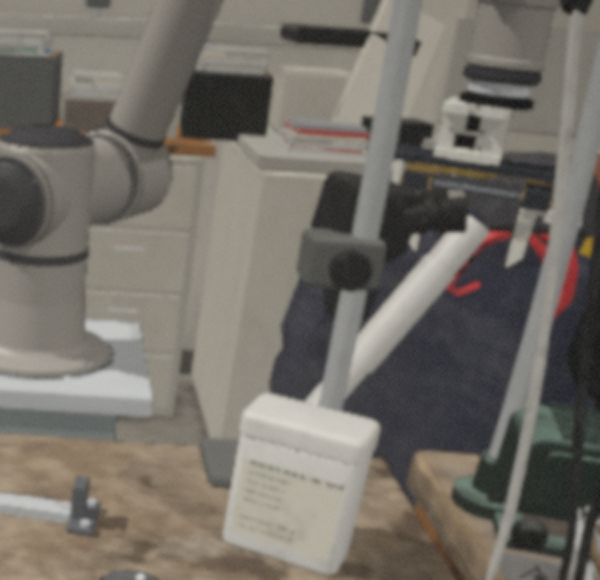

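Run:
```python
from h import *
t=cv2.imread("pics/wrist0.png"); 
cv2.imwrite("pics/c6.png",cv2.resize(t[0:300,120:420],None,fx=2,fy=2,interpolation=cv2.INTER_CUBIC))
```

```text
(no output)
```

View pics/c6.png

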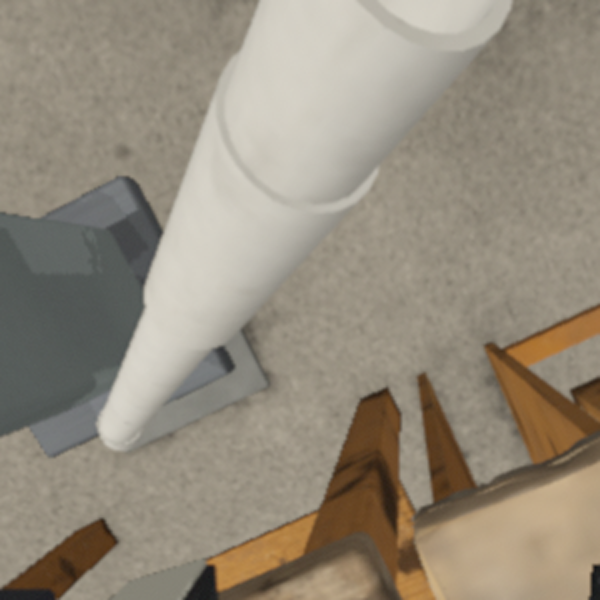

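```bash
cat >> h.py <<'E'
def ray(m,p):
    m=camera_model(m) if isinstance(m,str) else m
    a=w(m,[p],0)[0];b=w(m,[p],100)[0]
    R=cv2.Rodrigues(np.array(m['rvec']))[0];c=-R.T@np.array(m['tvec'])
    d=(a-c)/np.linalg.norm(a-c); return c,d
def tri(*ps):
    A=np.zeros((3,3));b=np.zeros(3);L=[]
    for m,p in ps:
        c,d=ray(m,p);P=np.eye(3)-np.outer(d,d);A+=P;b+=P@c;L.append((c,P))
    x=np.linalg.solve(A,b); return x,[round(float(np.linalg.norm(P@(x-c))),1) for c,P in L]
E
python3 - <<'E'
from h import *
np.set_printoptions(precision=0,suppress=True)
print("low",tri(("wrist",(180,217)),("top",(280,437))))
print("low w/s",tri(("wrist",(180,217)),("side",(495,200))))
print("upper w/s",tri(("wrist",(340,0)),("side",(579,115))))
print("collar1 w/t",tri(("wrist",(216,162)),("top",(210,456))))
print("collar2 w/s",tri(("wrist",(270,78)),("side",(579,115))))
# boss
print("boss top/side",tri(("top",(60,398)),("side",(512,128))))
print("pole",tri(("top",(93,379)),("side",(505,190))))
print(ray("wrist",(340,0)))
E
```

```text
low (array([ 167.,   55., -574.]), [11.1, 11.1])
low w/s (array([164., 346.,  20.]), [8.2, 8.2])
upper w/s (array([108., 536., 233.]), [0.3, 0.3])
collar1 w/t (array([ 100.,  227., -580.]), [12.6, 12.6])
collar2 w/s (array([128., 513., 241.]), [13.3, 13.3])
boss top/side (array([338., 291., 240.]), [19.4, 19.4])
pole (array([353., 298., 113.]), [19.1, 19.1])
(array([150., 509., 385.]), array([-0.,  0., -1.]))
```

Run:
```python
from h import *
np.set_printoptions(precision=0,suppress=True)
t=cv2.imread("pics/side0.png"); 
cv2.imwrite("pics/c7.png",cv2.resize(t[0:160,470:620],None,fx=5,fy=5,interpolation=cv2.INTER_CUBIC)[:800,:800][0:600])
print("blk",tri(("top",(20,430)),("side",(512,98))))
print("blk",tri(("top",(48,420)),("side",(503,115))))
print("knob",tri(("top",(32,358)),("side",(515,133))))
```

```text
blk (array([307., 299., 297.]), [8.5, 8.5])
blk (array([313., 284., 262.]), [9.7, 9.7])
knob (array([384., 303., 249.]), [0.1, 0.1])
```

View pics/c7.png

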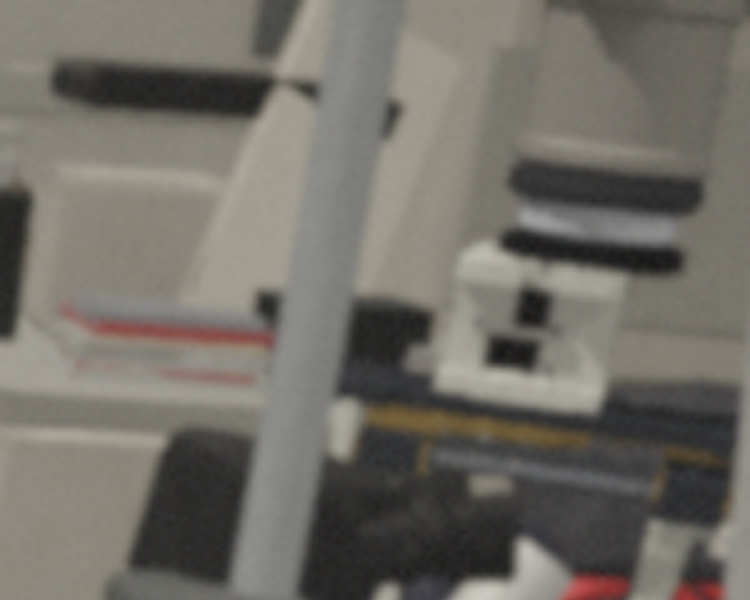

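Request:
drive_tool([
  {"hand":-1,"tz":-1},
  {"hand":-1,"tz":-1},
  {"hand":-1,"tz":-1},
  {"hand":-1,"tz":-1},
  {"hand":-1,"tz":-1},
  {"hand":-1},
])

```text
invalid input
```

Run:
```python
from h import *
print(get_obs())
for n in ("side","wrist"):
    cv2.imwrite(f"pics/{n}1.png",capture(n)[:,:,::-1])
```

```text
{'time': 0.15, 'joint_positions': array([ 9.91981137e-01,  3.42557281e-01,  1.52475982e+00, -7.25853217e-06,
        1.27538474e+00, -1.45998300e-01]), 'dq': array([-0.00064426, -0.00249136, -0.00131385, -0.00107901, -0.00080439,
       -0.00122147]), 'tau': array([ 1.87532096e-03, -4.31469548e+01, -2.44352621e+01,  7.19064684e-02,
        5.37134463e-02, -8.33810350e-05]), 'tool_pos': array([220.03318954, 476.37054656, 240.22058489]), 'tcp_rot': array([-3.14143816e+00,  1.09839901e-03,  1.13798164e+00]), 'contact_force': array([ 0.21492401,  1.08362096, -0.10718839]), 'moment': array([ 0.01580362, -0.02729963,  0.05557971]), 'grip_width': 91.72683960227059}
```

View pics/side1.png

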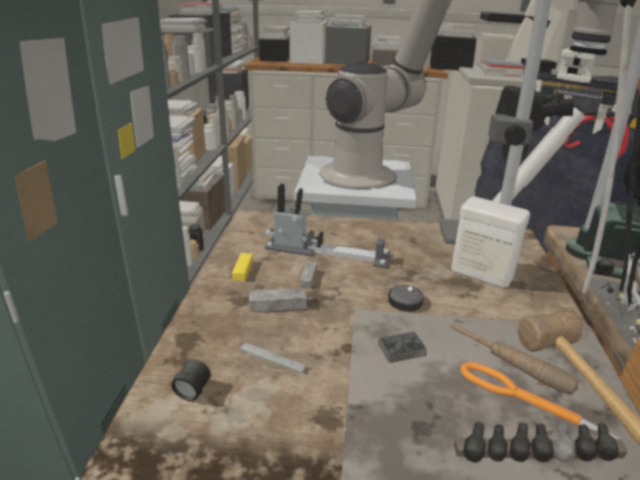

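View pics/wrist1.png

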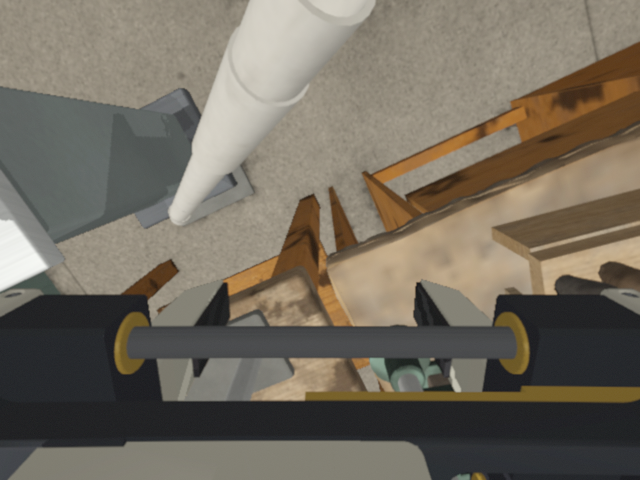

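Request:
drive_tool([
  {"hand":-1,"tx":0,"ty":0,"tz":-1,"wx":0,"wy":0,"wz":0},
  {"hand":-1,"tx":0,"ty":0,"tz":-1,"wx":0,"wy":0,"wz":0},
  {"hand":-1,"tx":0,"ty":0,"tz":-1,"wx":0,"wy":0,"wz":0},
  {"hand":-1,"tx":0,"ty":0,"tz":-1,"wx":0,"wy":0,"wz":0},
  {"hand":-1,"tx":0,"ty":0,"tz":-1,"wx":0,"wy":0,"wz":0},
  {"hand":-1,"tx":0,"ty":0,"tz":0,"wx":0,"wy":0,"wz":0},
])

```text
time: 0.75
tool_pos: [220.7, 477.6, 449.1]
tcp_rot: [3.14, -0.014, 1.138]
contact_force: [-0.5, 0.2, 0.6]
grip_width: 91.8
```

Run:
```python
from h import *
print(get_obs()['joint_positions'])
for n in ("side","wrist"):
    cv2.imwrite(f"pics/{n}2.png",capture(n)[:,:,::-1])
```

```text
[ 9.92057257e-01  2.72240922e-01  1.06467250e+00  7.44633673e-05
  1.79024138e+00 -1.45996096e-01]
```

View pics/side2.png

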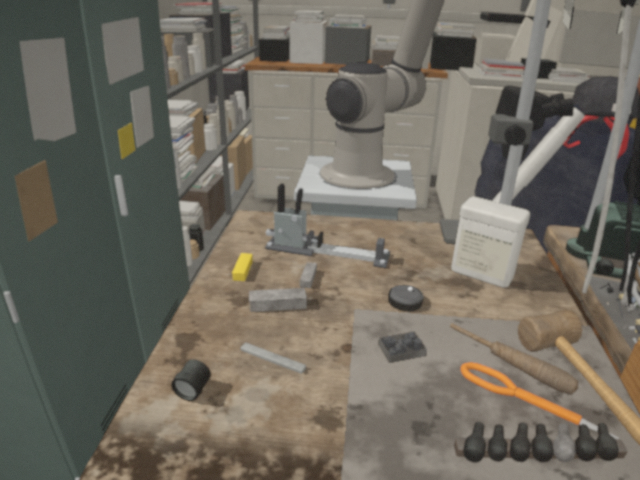

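View pics/wrist2.png

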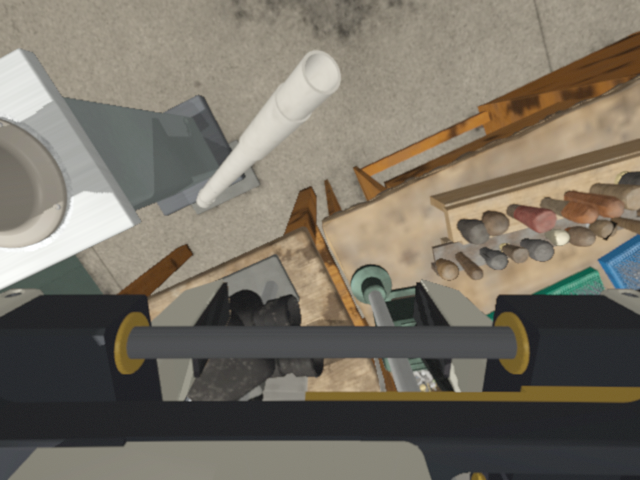

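Request:
drive_tool([
  {"hand":-1,"tx":-1,"ty":0,"tz":0,"wx":0,"wy":0,"wz":0},
  {"hand":-1,"tx":-1,"ty":0,"tz":0,"wx":0,"wy":0,"wz":0},
  {"hand":-1,"tx":-1,"ty":0,"tz":0,"wx":0,"wy":0,"wz":0},
  {"hand":-1,"tx":-1,"ty":0,"tz":0,"wx":0,"wy":0,"wz":0},
  {"hand":-1,"tx":-0.5,"ty":0,"tz":0,"wx":0,"wy":0,"wz":0},
  {"hand":-1,"tx":0,"ty":0,"tz":0,"wx":0,"wy":0,"wz":-1},
  {"hand":-1,"tx":0,"ty":0,"tz":0,"wx":0,"wy":0,"wz":-1},
  {"hand":-1,"tx":0,"ty":0,"tz":0,"wx":0,"wy":0,"wz":-1},
  {"hand":-1,"tx":0,"ty":0,"tz":0,"wx":0,"wy":0,"wz":-1},
  {"hand":-1,"tx":0,"ty":0,"tz":0,"wx":0,"wy":0,"wz":-1},
  {"hand":-1,"tx":0,"ty":0,"tz":0,"wx":0,"wy":0,"wz":-1},
  {"hand":-1,"tx":0,"ty":0,"tz":0,"wx":0,"wy":0,"wz":-1},
  {"hand":-1,"tx":0,"ty":0,"tz":0,"wx":0,"wy":0,"wz":-1},
  {"hand":-1,"tx":0,"ty":0,"tz":0,"wx":0,"wy":0,"wz":-1},
  {"hand":-1,"tx":0,"ty":0,"tz":0,"wx":0,"wy":0,"wz":-1},
])

```text
time: 2.1
tool_pos: [144.4, 312.8, 438.9]
tcp_rot: [-3.138, 0.002, 2.015]
contact_force: [0.6, -0.3, 0.9]
grip_width: 91.9
```

Run:
```python
from h import *
print(get_obs()['joint_positions'])
for n in ("side","wrist","top"):
    cv2.imwrite(f"pics/{n}3.png",capture(n)[:,:,::-1])
```

```text
[ 9.14739836e-01 -8.91849636e-02  1.49646675e+00  3.12722025e-06
  1.73802904e+00 -1.10021063e+00]
```

View pics/side3.png

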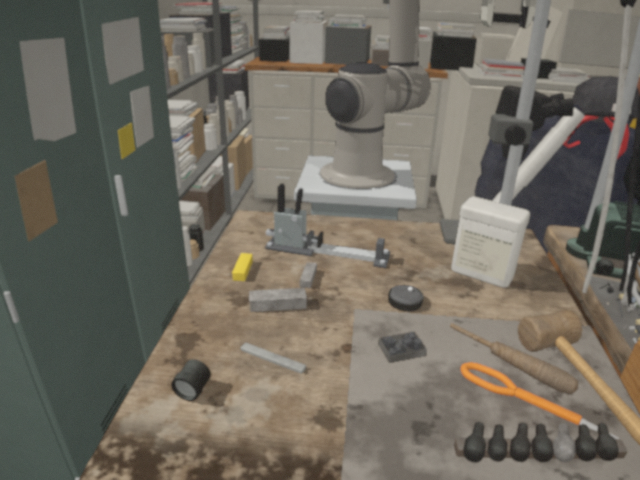

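View pics/wrist3.png

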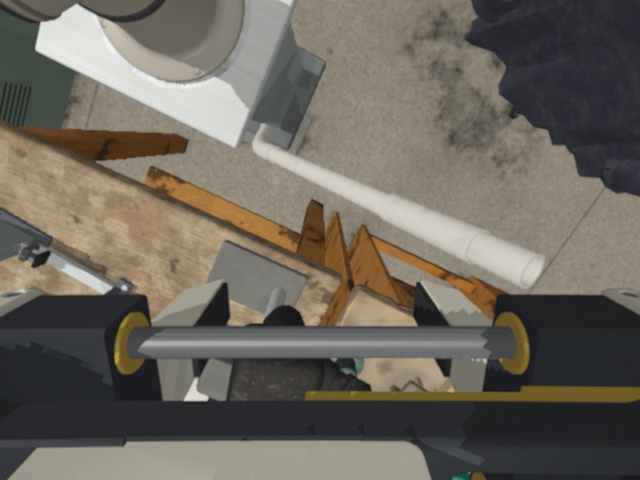

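View pics/top3.png

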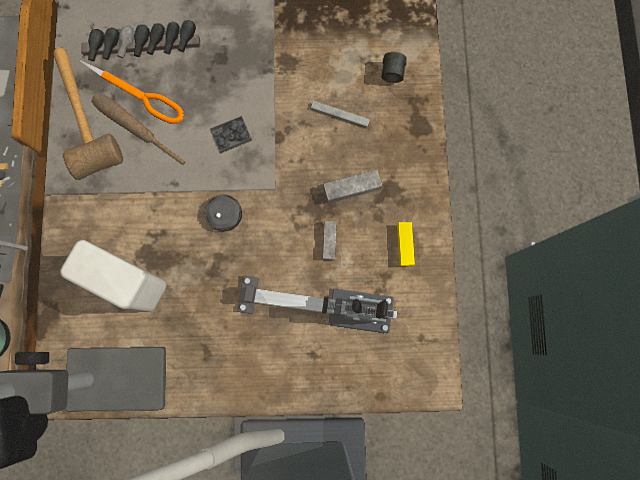

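```bash
cat >> h.py <<'E'
from scipy.spatial.transform import Rotation as Ro
def T(R,t): M=np.eye(4);M[:3,:3]=R;M[:3,3]=t;return M
def cam_tool():
    o=get_obs();m=camera_model("wrist")
    return T(cv2.Rodrigues(m['rvec'])[0],m['tvec'])@T(Ro.from_euler('xyz',o['tcp_rot']).as_matrix(),o['tool_pos'])
def wm(pos,rpy):
    M=cam_tool()@np.linalg.inv(T(Ro.from_euler('xyz',rpy).as_matrix(),np.array(pos)))
    m=dict(camera_model("wrist"));m['rvec']=cv2.Rodrigues(M[:3,:3])[0];m['tvec']=M[:3,3];return m
E
python3 - <<'E'
from h import *
np.set_printoptions(precision=0,suppress=True)
o=get_obs();print(o['tool_pos'],o['tcp_rot'])
m2=wm((220.2,476.6,440.5),(3.1416,0,1.138))
m3=camera_model("wrist")
print(tri((m2,(320,75)),(m3,(535,270))))
print("low tube",tri((m2,(205,203)),(m3,(258,140))))
print("blob",tri((m2,(245,300)),(m3,(285,318))))
for p2 in [(205,385),(245,300),(300,300),(310,360)]:
  for p3 in [(285,318),(365,385),(240,380)]:
    print(p2,p3,tri((m2,p2),(m3,p3)))
print(tri((m3,(285,320)),("top",(48,420))),tri((m3,(285,320)),("top",(36,450))))
t=cv2.imread("pics/wrist3.png");u=cv2.imread("pics/wrist2.png")
cv2.imwrite("pics/c8.png",np.hstack([cv2.resize(x[230:410,180:400],None,fx=1.8,fy=1.8,interpolation=cv2.INTER_CUBIC) for x in (u,t)]))
E
```

```text
[144. 313. 439.] [-3.  0.  2.]
(array([101., 531., 250.]), [1.7, 1.7])
low tube (array([ 166.,  115., -455.]), [9.9, 9.9])
blob (array([295., 334., 174.]), [3.6, 3.6])
(205, 385) (285, 318) (array([272., 320., 297.]), [35.6, 35.6])
(205, 385) (365, 385) (array([237., 380., 384.]), [24.2, 24.2])
(205, 385) (240, 380) (array([317., 305., 291.]), [0.1, 0.1])
(245, 300) (285, 318) (array([295., 334., 174.]), [3.6, 3.6])
(245, 300) (365, 385) (array([240., 401., 331.]), [2.3, 2.3])
(245, 300) (240, 380) (array([300., 333., 255.]), [45.0, 45.0])
(300, 300) (285, 318) (array([393., 355.,   4.]), [0.0, 0.0])
(300, 300) (365, 385) (array([279., 427., 275.]), [0.1, 0.1])
(300, 300) (240, 380) (array([369., 352., 164.]), [56.2, 56.2])
(310, 360) (285, 318) (array([392., 352., 107.]), [49.8, 49.8])
(310, 360) (365, 385) (array([296., 421., 300.]), [27.7, 27.7])
(310, 360) (240, 380) (array([495., 328.,  57.]), [12.2, 12.2])
(array([303., 327., 162.]), [9.0, 9.0]) (array([273., 319., 214.]), [10.4, 10.4])
```

View pics/c8.png

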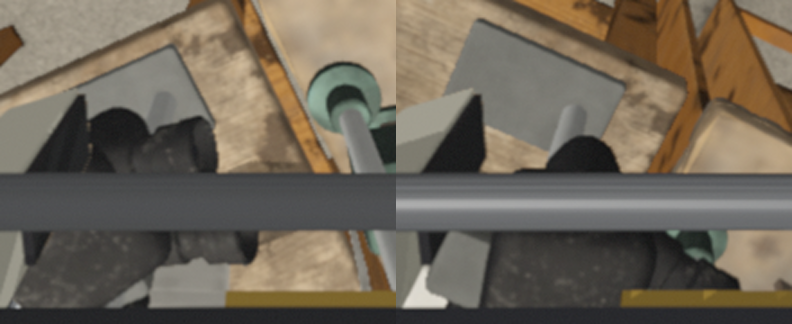

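Request:
drive_tool([
  {"hand":-1,"tx":0,"ty":0,"tz":0,"wx":0,"wy":0,"wz":-1},
  {"hand":-1,"tx":0,"ty":0,"tz":0,"wx":0,"wy":0,"wz":-1},
  {"hand":-1,"tx":0,"ty":0,"tz":0,"wx":0,"wy":0,"wz":-1},
  {"hand":-1,"tx":0,"ty":0,"tz":0,"wx":0,"wy":0,"wz":-1},
  {"hand":-1,"tx":0,"ty":0,"tz":0,"wx":0,"wy":0,"wz":-1},
  {"hand":-1,"tx":0,"ty":0,"tz":0,"wx":0,"wy":0,"wz":-1},
  {"hand":-1,"tx":0,"ty":0,"tz":0,"wx":0,"wy":0,"wz":-1},
  {"hand":-1,"tx":0,"ty":0,"tz":0,"wx":0,"wy":0,"wz":-1},
  {"hand":-1,"tx":-0.75,"ty":0,"tz":0,"wx":0,"wy":0,"wz":1},
  {"hand":-1,"tx":-0.75,"ty":0,"tz":0,"wx":0,"wy":0,"wz":1},
  {"hand":-1,"tx":-0.75,"ty":0,"tz":0,"wx":0,"wy":0,"wz":1},
])

```text
time: 3.17
tool_pos: [223.1, 268.1, 439.9]
tcp_rot: [-3.14, -0.0, 2.442]
contact_force: [1.4, 1.7, 0.4]
grip_width: 91.7
```

Request:
drive_tool([
  {"hand":-1,"tx":-0.75,"ty":0,"tz":0,"wx":0,"wy":0,"wz":1},
  {"hand":-1,"tx":-0.75,"ty":0,"tz":0,"wx":0,"wy":0,"wz":1},
  {"hand":-1,"tx":-0.75,"ty":0,"tz":0,"wx":0,"wy":0,"wz":1},
  {"hand":-1,"tx":-0.75,"ty":0,"tz":0,"wx":0,"wy":0,"wz":1},
  {"hand":-1,"tx":-0.75,"ty":0,"tz":0,"wx":0,"wy":0,"wz":1},
  {"hand":-1,"tx":-0.75,"ty":0,"tz":0,"wx":0,"wy":0,"wz":1},
  {"hand":-1,"tx":-0.75,"ty":0,"tz":0,"wx":0,"wy":0,"wz":1},
  {"hand":-1,"tx":-0.75,"ty":0,"tz":0,"wx":0,"wy":0,"wz":1},
  {"hand":-1,"tx":-0.75,"ty":0,"tz":0,"wx":0,"wy":0,"wz":1},
  {"hand":-1,"tx":-0.75,"ty":0,"tz":0,"wx":0,"wy":0,"wz":1},
  {"hand":-1,"tx":0,"ty":0,"tz":0,"wx":0,"wy":0,"wz":1},
])

```text
time: 4.08
tool_pos: [358.0, 7.2, 439.4]
tcp_rot: [-3.139, 0.002, 1.474]
contact_force: [-0.6, 0.4, -0.2]
grip_width: 91.8
```

Request:
drive_tool([
  {"hand":-1,"tx":0,"ty":0,"tz":0.5,"wx":0,"wy":0,"wz":1},
  {"hand":-1,"tx":0,"ty":0,"tz":0.5,"wx":0,"wy":0,"wz":1},
  {"hand":-1,"tx":0,"ty":0,"tz":0.5,"wx":0,"wy":0,"wz":1},
  {"hand":-1,"tx":0,"ty":0,"tz":0.5,"wx":0,"wy":0,"wz":1},
  {"hand":-1,"tx":0,"ty":0,"tz":0.5,"wx":0,"wy":0,"wz":1},
  {"hand":-1,"tx":0,"ty":0,"tz":0.5,"wx":0,"wy":0,"wz":1},
  {"hand":-1,"tx":0,"ty":0,"tz":0.5,"wx":0,"wy":0,"wz":1},
  {"hand":-1,"tx":0,"ty":0,"tz":0.5,"wx":0,"wy":0,"wz":1},
  {"hand":-1,"tx":0,"ty":0,"tz":0.5,"wx":0,"wy":0,"wz":1},
  {"hand":-1,"tx":0,"ty":0,"tz":0.5,"wx":0,"wy":0,"wz":1},
  {"hand":-1,"tx":0,"ty":0,"tz":0,"wx":0,"wy":0,"wz":1},
  {"hand":-1,"tx":0,"ty":0,"tz":0,"wx":0,"wy":0,"wz":1},
  {"hand":-1,"tx":0,"ty":0,"tz":0,"wx":0,"wy":0,"wz":1},
  {"hand":-1,"tx":0,"ty":0,"tz":0,"wx":0,"wy":0,"wz":1},
  {"hand":-1,"tx":0,"ty":0,"tz":0,"wx":0,"wy":0,"wz":0},
])

```text
time: 5.33
tool_pos: [357.1, 11.4, 240.0]
tcp_rot: [-3.141, 0.001, 0.26]
contact_force: [-0.6, -1.0, -1.1]
grip_width: 92.0
```

```bash
cat >> h.py <<'E'
def go(x,y,z,yaw):
    o=get_obs();R=Ro.from_euler('xyz',o['tcp_rot']).as_matrix()
    d=R.T@(np.array([x,y,z])-o['tool_pos'])/40
    rt=(Ro.from_matrix(R).inv()*Ro.from_euler('xyz',[np.pi,0,yaw])).as_rotvec(degrees=True)/5
    print("t",o['time'],"pos",o['tool_pos'].round(1),"rpy",o['tcp_rot'].round(3),"w",o['grip_width'],"shares shift",d.round(2),"norm",np.linalg.norm(d).round(2),"turn",rt.round(2),"j",o['joint_positions'].round(2),"F",o['contact_force'].round(1))
E
python3 -c "
from h import *
go(653.3,-112.1,240,.249)"
```

```text
t 5.3333 pos [357.1  11.4 240. ] rpy [-3.141e+00  1.000e-03  2.600e-01] w 91.98866547780771 shares shift [ 6.36  4.88 -0.01] norm 8.02 turn [-0.01  0.02  0.12] j [-0.18  0.03  1.92  0.    1.19 -0.44] F [-0.6 -1.  -1.1]
```

Request:
drive_tool([
  {"hand":-1,"tx":0.8,"ty":0.61,"tz":0,"wx":0,"wy":0,"wz":0.12},
  {"hand":-1,"tx":0.8,"ty":0.61,"tz":0,"wx":0,"wy":0,"wz":0},
  {"hand":-1,"tx":0.8,"ty":0.61,"tz":0,"wx":0,"wy":0,"wz":0},
  {"hand":-1,"tx":0.8,"ty":0.61,"tz":0,"wx":0,"wy":0,"wz":0},
  {"hand":-1,"tx":0.8,"ty":0.61,"tz":0,"wx":0,"wy":0,"wz":0},
  {"hand":-1,"tx":0.8,"ty":0.61,"tz":0,"wx":0,"wy":0,"wz":0},
  {"hand":-1,"tx":0.8,"ty":0.61,"tz":0.5,"wx":0,"wy":0,"wz":0},
  {"hand":-1,"tx":0.76,"ty":0.61,"tz":0.5,"wx":0,"wy":0,"wz":0},
  {"hand":-1,"tx":0,"ty":0,"tz":1,"wx":0,"wy":0,"wz":0},
  {"hand":-1,"tx":0,"ty":0,"tz":1,"wx":0,"wy":0,"wz":0},
  {"hand":-1,"tx":0,"ty":0,"tz":0.5,"wx":0,"wy":0,"wz":0},
  {"hand":-1,"tx":0,"ty":0,"tz":0,"wx":0,"wy":0,"wz":0},
])

```text
time: 6.33
tool_pos: [645.1, -110.2, 96.0]
tcp_rot: [-3.135, 0.011, 0.255]
contact_force: [-0.4, -0.1, -0.6]
grip_width: 91.8
```

```bash
python3 -c "
from h import *
go(653.3,-112.1,18,.249)
for n in ('top','side','wrist'): cv2.imwrite(f'pics/{n}4.png',capture(n)[:,:,::-1])
"
```

```text
t 6.3333 pos [ 645.1 -110.2   96. ] rpy [-3.135  0.011  0.255] w 91.83478255347133 shares shift [0.21 0.11 1.95] norm 1.96 turn [-0.08  0.12  0.07] j [-0.29  0.71  1.3   0.    1.14 -0.54] F [-0.4 -0.1 -0.6]
```

View pics/top4.png

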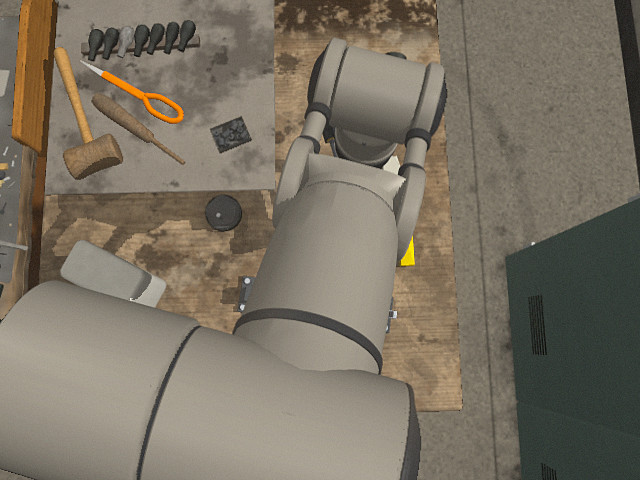

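View pics/side4.png

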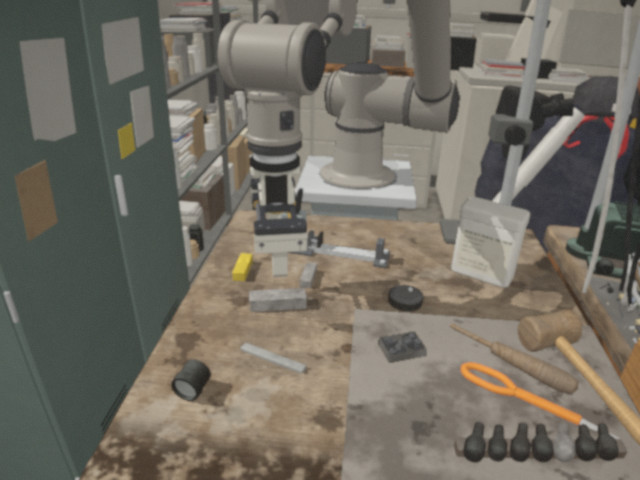

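View pics/wrist4.png

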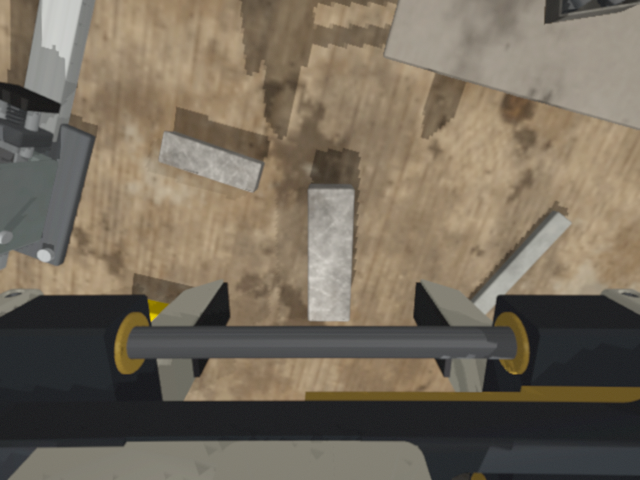

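Run:
```python
from h import *
np.set_printoptions(precision=1,suppress=True)
o=get_obs();R=Ro.from_euler('xyz',o['tcp_rot']).as_matrix()
b=w("wrist",[(308,188),(354,188),(350,320),(309,320)],24);print(b[:,:2],b.mean(0))
y=w("top",[(398,222),(413,222),(415,266),(401,266)],24);print("yellow",y[:,:2])
y=w("top",[(398,222),(413,222),(415,266),(401,266)],20)
s=w("top",[(324,222),(337,223),(335,261),(323,259)],20)
th=.249;c=np.array([653.3,-112.1])
for q in (y,s):
    d=q[:,:2]-c; print(np.c_[d@[np.cos(th),np.sin(th)],d@[np.sin(th),-np.cos(th)]])
```

```text
[[ 629.5  -68.7]
 [ 658.1  -61.2]
 [ 681.8 -153.2]
 [ 653.2 -160.6]] [ 655.7 -110.9   24. ]
yellow [[ 587.9 -184.5]
 [ 587.4 -209.4]
 [ 514.  -208.9]
 [ 514.6 -185.9]]
[[ -80.6   54.8]
 [ -87.3   78.9]
 [-158.5   60.3]
 [-152.3   38.1]]
[[ -47.7  -63.8]
 [ -55.1  -43.4]
 [-115.3  -64. ]
 [-106.8  -82.1]]
```

```bash
python3 -c "
from h import *
go(655.3,-111.1,18,.252)"
```

```text
t 6.4833 pos [ 649.7 -111.4  104.6] rpy [ 3.141e+00 -2.000e-03  2.550e-01] w 91.96847152870983 shares shift [0.13 0.03 2.16] norm 2.17 turn [ 0.01 -0.02  0.04] j [-0.29  0.7   1.29  0.    1.14 -0.54] F [ 0.5 -0.   0.4]
```

Request:
drive_tool([
  {"hand":-1,"tx":0.13,"ty":0.03,"tz":0.6,"wx":0,"wy":0,"wz":0.04},
  {"hand":-1,"tx":0,"ty":0,"tz":0.6,"wx":0,"wy":0,"wz":0},
  {"hand":-1,"tx":0,"ty":0,"tz":0.5,"wx":0,"wy":0,"wz":0},
  {"hand":-1,"tx":0,"ty":0,"tz":0.4,"wx":0,"wy":0,"wz":0},
  {"hand":-1,"tx":0,"ty":0,"tz":0,"wx":0,"wy":0,"wz":0},
  {"hand":-1,"tx":0,"ty":0,"tz":0,"wx":0,"wy":0,"wz":0},
  {"hand":-1,"tx":0,"ty":0,"tz":0,"wx":0,"wy":0,"wz":0},
])

```text
time: 7.07
tool_pos: [655.8, -111.5, 22.0]
tcp_rot: [3.139, -0.004, 0.252]
contact_force: [-0.1, 0.2, -0.6]
grip_width: 91.9
```

```bash
python3 -c "
from h import *
go(655.3,-111.1,18,.252)"
```

```text
t 7.0667 pos [ 655.8 -111.5   22. ] rpy [ 3.139 -0.004  0.252] w 91.91407530436183 shares shift [-0.01 -0.01  0.1 ] norm 0.1 turn [ 0.03 -0.05 -0.01] j [-0.28  0.81  1.34  0.    0.99 -0.54] F [-0.1  0.2 -0.6]
```

Request:
drive_tool([
  {"hand":-1,"tx":0,"ty":0,"tz":0.08,"wx":0,"wy":0,"wz":0},
  {"hand":1,"tx":0,"ty":0,"tz":0,"wx":0,"wy":0,"wz":0},
  {"hand":1,"tx":0,"ty":0,"tz":0,"wx":0,"wy":0,"wz":0},
  {"hand":1,"tx":0,"ty":0,"tz":0,"wx":0,"wy":0,"wz":0},
  {"hand":1,"tx":0,"ty":0,"tz":0,"wx":0,"wy":0,"wz":0},
  {"hand":1,"tx":0,"ty":0,"tz":0,"wx":0,"wy":0,"wz":0},
  {"hand":1,"tx":0,"ty":0,"tz":0,"wx":0,"wy":0,"wz":0},
  {"hand":1,"tx":0,"ty":0,"tz":0,"wx":0,"wy":0,"wz":0},
  {"hand":1,"tx":0,"ty":0,"tz":0,"wx":0,"wy":0,"wz":0},
  {"hand":1,"tx":0,"ty":0,"tz":0,"wx":0,"wy":0,"wz":0},
])

```text
time: 7.9
tool_pos: [654.2, -111.0, 15.9]
tcp_rot: [-3.142, -0.0, 0.251]
contact_force: [-0.1, -0.0, 1.9]
grip_width: 36.6
```

```bash
python3 -c "
from h import *
go(655.3,-111.1,18,.252)"
```

```text
t 7.9 pos [ 654.2 -111.    15.9] rpy [-3.142 -0.     0.251] w 36.553044741027264 shares shift [ 0.03  0.01 -0.05] norm 0.06 turn [-0.   -0.   -0.01] j [-0.28  0.82  1.34  0.    0.98 -0.53] F [-0.1 -0.   1.9]
```

Request:
drive_tool([
  {"hand":1,"tx":0,"ty":0,"tz":0,"wx":0,"wy":0,"wz":0},
  {"hand":1,"tx":0,"ty":0,"tz":0,"wx":0,"wy":0,"wz":0},
  {"hand":1,"tx":0,"ty":0,"tz":0,"wx":0,"wy":0,"wz":0},
  {"hand":1,"tx":0,"ty":0,"tz":0,"wx":0,"wy":0,"wz":0},
])

```text
time: 8.23
tool_pos: [654.1, -111.0, 15.9]
tcp_rot: [-3.141, 0.0, 0.251]
contact_force: [0.2, 0.4, 0.3]
grip_width: 30.1
```

Request:
drive_tool([
  {"hand":1,"tx":0,"ty":0,"tz":-0.3,"wx":0,"wy":0,"wz":0},
  {"hand":1,"tx":0,"ty":0,"tz":-0.7,"wx":0,"wy":0,"wz":0},
  {"hand":1,"tx":0,"ty":0,"tz":-1,"wx":0,"wy":0,"wz":0},
  {"hand":1,"tx":0,"ty":0,"tz":-1,"wx":0,"wy":0,"wz":0},
  {"hand":1,"tx":0,"ty":0,"tz":0,"wx":0,"wy":0,"wz":0},
  {"hand":1,"tx":0,"ty":0,"tz":0,"wx":0,"wy":0,"wz":0},
])

```text
time: 8.73
tool_pos: [655.4, -111.4, 139.2]
tcp_rot: [3.139, -0.005, 0.251]
contact_force: [-0.3, -0.3, -6.7]
grip_width: 29.6
```

```bash
python3 -c "
from h import *
go(463.1,-3.6,130,-.164)
cv2.imwrite('pics/wrist5.png',capture('wrist')[:,:,::-1])
"
```

```text
t 8.7333 pos [ 655.4 -111.4  139.2] rpy [ 3.139 -0.005  0.251] w 29.56404106100352 shares shift [-3.99 -3.81  0.2 ] norm 5.51 turn [ 0.02 -0.06  4.76] j [-0.28  0.68  1.24  0.    1.22 -0.53] F [-0.3 -0.3 -6.7]
```

View pics/wrist5.png

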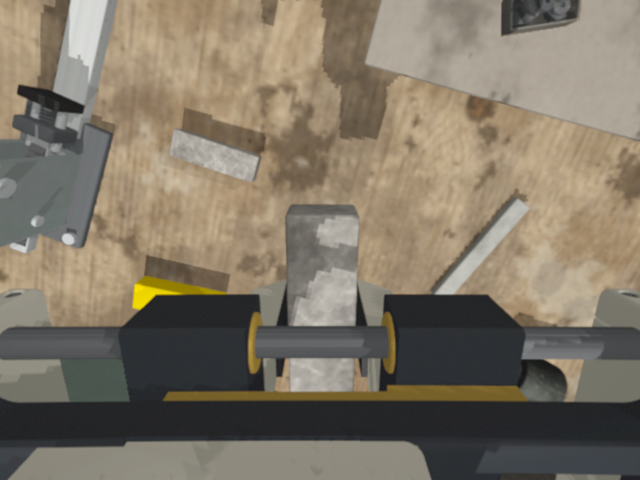

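Run:
```python
from h import *
np.set_printoptions(precision=1,suppress=True)
o=get_obs();R=Ro.from_euler('xyz',o['tcp_rot']).as_matrix();print(o['tool_pos'],o['tcp_rot'])
P=o['tool_pos']
for y in(-45,-47.5,-50):
    print(y,pr("wrist",[P+R@np.array([x,y,zz]) for zz in(-8.1,15.9) for x in (-15,15)]).ravel())
im=cv2.imread("pics/wrist5.png");cv2.imwrite("pics/c9.png",cv2.resize(im[190:240,270:380],None,fx=7,fy=7,interpolation=cv2.INTER_CUBIC))
```

```text
[ 653.8 -110.9  136.3] [-3.1 -0.   0.3]
-45 [284.7 222.2 359.5 222.2 289.8 210.3 354.  210.3]
-47.5 [284.5 216.1 359.7 216.1 289.7 205.  354.2 205. ]
-50 [284.3 210.  359.9 210.  289.5 199.6 354.3 199.7]
```

View pics/c9.png

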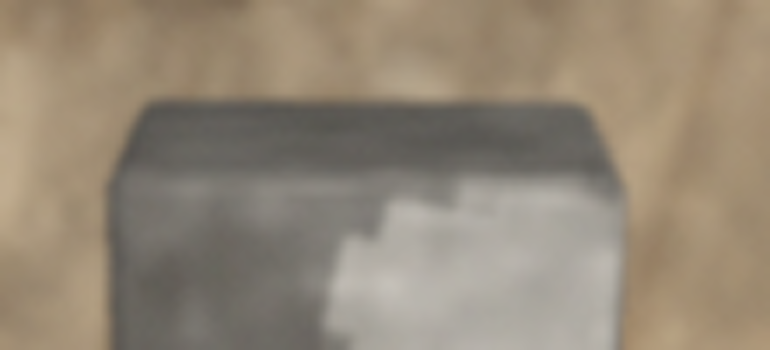

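Request:
drive_tool([
  {"hand":1,"tx":-0.66,"ty":-0.63,"tz":0,"wx":0,"wy":0,"wz":0},
  {"hand":1,"tx":-0.66,"ty":-0.63,"tz":0,"wx":0,"wy":0,"wz":0},
  {"hand":1,"tx":-0.66,"ty":-0.63,"tz":0,"wx":0,"wy":0,"wz":0},
  {"hand":1,"tx":-0.66,"ty":-0.63,"tz":0,"wx":0,"wy":0,"wz":0},
  {"hand":1,"tx":-0.66,"ty":-0.63,"tz":0,"wx":0,"wy":0,"wz":0},
  {"hand":1,"tx":-0.66,"ty":-0.63,"tz":0,"wx":0,"wy":0,"wz":0},
  {"hand":1,"tx":0,"ty":0,"tz":0.1,"wx":0,"wy":0,"wz":0.95},
  {"hand":1,"tx":0,"ty":0,"tz":0.1,"wx":0,"wy":0,"wz":0.95},
  {"hand":1,"tx":0,"ty":0,"tz":0.1,"wx":0,"wy":0,"wz":0.95},
  {"hand":1,"tx":0,"ty":0,"tz":0.1,"wx":0,"wy":0,"wz":0.95},
  {"hand":1,"tx":0,"ty":0,"tz":0.1,"wx":0,"wy":0,"wz":0.95},
  {"hand":1,"tx":0,"ty":0,"tz":0,"wx":0,"wy":0,"wz":0},
  {"hand":1,"tx":0,"ty":0,"tz":0,"wx":0,"wy":0,"wz":0},
])

```text
time: 9.87
tool_pos: [461.8, -3.8, 114.5]
tcp_rot: [-3.141, 0.004, -0.161]
contact_force: [-0.2, 0.1, -5.3]
grip_width: 29.6
```

Run:
```python
from h import *
go(463.1,-3.6,100,-.164)
m=camera_model('wrist');im=capture('wrist')[:,:,::-1].copy();cv2.imwrite('pics/wrist6.png',im)
go(463.1,-3.6,100,-.164)
```

```text
t 9.8667 pos [461.8  -3.8 114.5] rpy [-3.141  0.004 -0.161] w 29.584341257967395 shares shift [ 0.03 -0.01  0.36] norm 0.36 turn [-0.    0.05  0.04] j [-0.17  0.38  1.86  0.    0.9  -0.01] F [-0.2  0.1 -5.3]
t 9.9167 pos [462.2  -3.9 115. ] rpy [-3.142e+00  3.000e-03 -1.610e-01] w 29.68102792509666 shares shift [ 0.02 -0.01  0.37] norm 0.37 turn [-0.    0.03  0.04] j [-0.17  0.38  1.86  0.    0.9  -0.01] F [-0.5  0.3 -5.2]
```

View pics/wrist6.png

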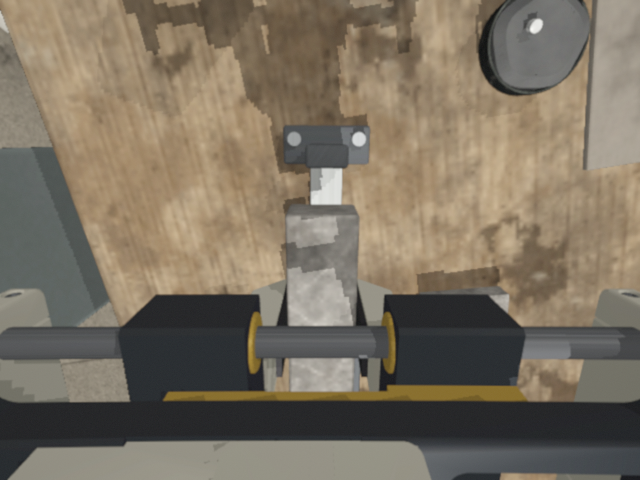

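Run:
```python
import cv2
im=cv2.imread("pics/wrist6.png");cv2.imwrite("pics/c10.png",cv2.resize(im[115:220,270:385],None,fx=6,fy=5.6,interpolation=cv2.INTER_CUBIC))
```

```text
(no output)
```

View pics/c10.png

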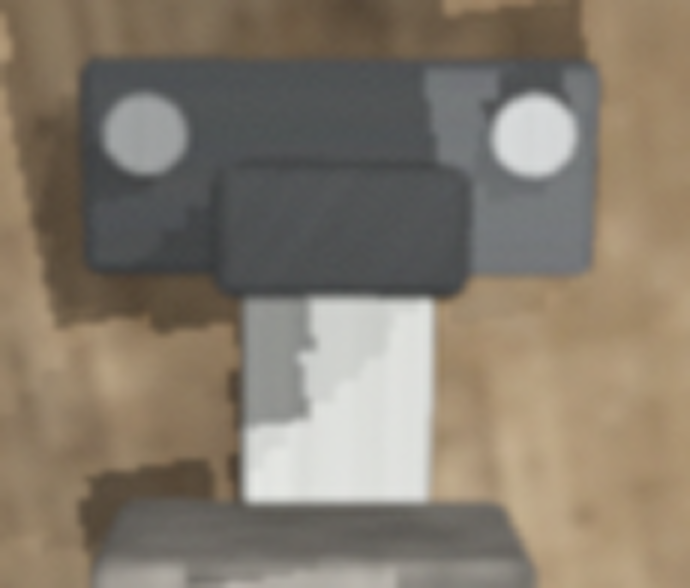

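Run:
```python
from h import *
np.set_printoptions(precision=1,suppress=True)
c=lambda p:np.array(p)/(6,5.6)+(270,115)
s=w("wrist",c([(219,294),(468,294)]),44);print(s, s.mean(0),np.linalg.norm(s[1]-s[0]))
b=w("wrist",c([(243,300),(434,300),(243,500),(430,500)]),12);print(b)
l=(b[0]+b[1])/2;r=(b[2]+b[3])/2;print(np.arctan2(*(l-r)[1::-1]),np.linalg.norm(b[0]-b[1]))
q=w("wrist",c([(145,134),(535,134)]),8);print(q,np.arctan2(*(q[1]-q[0])[1::-1]))
```

```text
[[462.3  57.   44. ]
 [487.2  52.9  44. ]] [474.7  55.   44. ] 25.13188417878899
[[463.2  53.5  12. ]
 [485.   49.9  12. ]
 [458.9  28.7  12. ]
 [481.   25.2  12. ]]
1.4054067237888557 22.162021096395918
[[455.2  74.7   8. ]
 [499.5  67.6   8. ]] -0.16023425009439954
```

```bash
python3 -c "
from h import *
go(464.8,-2.7,36,-.163)"
```

```text
t 9.9167 pos [462.2  -3.9 115. ] rpy [-3.142e+00  3.000e-03 -1.610e-01] w 29.68102792509666 shares shift [ 0.07 -0.04  1.97] norm 1.98 turn [-0.    0.03  0.03] j [-0.17  0.38  1.86  0.    0.9  -0.01] F [-0.5  0.3 -5.2]
```

Request:
drive_tool([
  {"hand":1,"tx":0.05,"ty":-0.03,"tz":0.5,"wx":0,"wy":0,"wz":0.03},
  {"hand":1,"tx":0,"ty":0,"tz":0.5,"wx":0,"wy":0,"wz":0},
  {"hand":1,"tx":0,"ty":0,"tz":0.5,"wx":0,"wy":0,"wz":0},
  {"hand":1,"tx":0,"ty":0,"tz":0.4,"wx":0,"wy":0,"wz":0},
  {"hand":1,"tx":0,"ty":0,"tz":0,"wx":0,"wy":0,"wz":0},
  {"hand":1,"tx":0,"ty":0,"tz":0,"wx":0,"wy":0,"wz":0},
  {"hand":1,"tx":0,"ty":0,"tz":0,"wx":0,"wy":0,"wz":0},
])

```text
time: 10.5
tool_pos: [465.9, -3.2, 40.7]
tcp_rot: [-3.142, -0.001, -0.165]
contact_force: [0.2, -0.0, -4.6]
grip_width: 29.6
```

```bash
python3 -c "
from h import *
cv2.imwrite('pics/wrist7.png',capture('wrist')[:,:,::-1])
cv2.imwrite('pics/side7.png',cv2.resize(capture('side')[175:295,225:405,::-1],None,fx=4.4,fy=4.4,interpolation=cv2.INTER_CUBIC))
go(464.8,-2.7,29.5,-.163)"
```

```text
t 10.6 pos [466.1  -3.3  41. ] rpy [-3.142e+00 -2.000e-03 -1.650e-01] w 29.951573779640555 shares shift [-0.04 -0.01  0.29] norm 0.29 turn [-0.   -0.03 -0.03] j [-0.17  0.51  1.92  0.    0.7  -0.01] F [ 0.2 -1.4 -5.2]
```

View pics/wrist7.png

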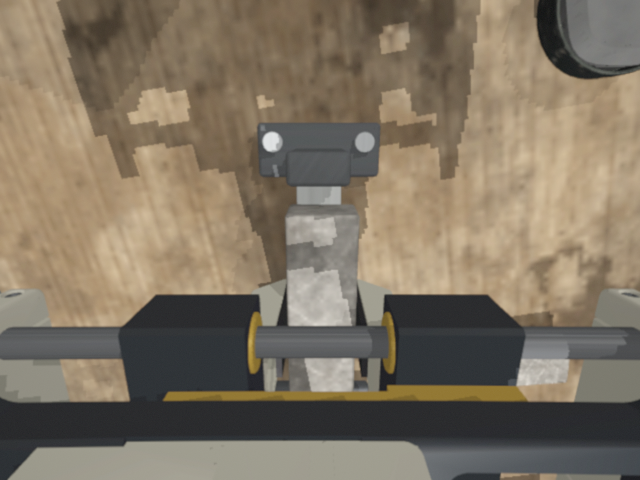

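View pics/side7.png

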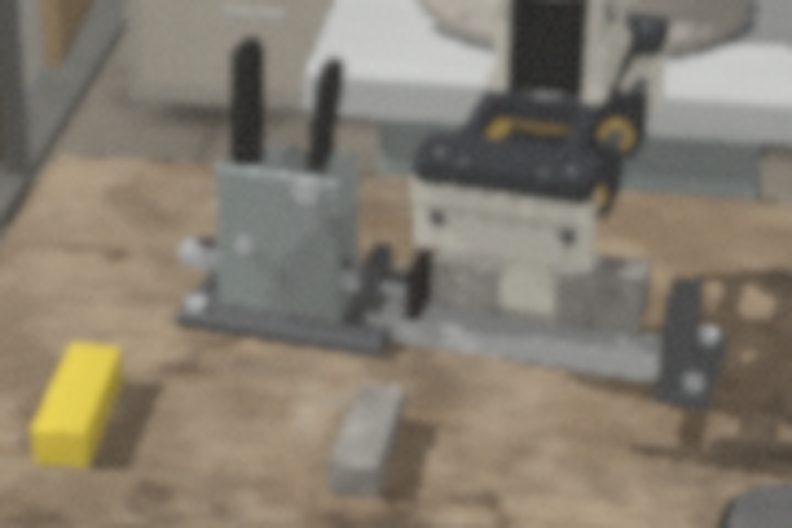

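Run:
```python
from h import *
np.set_printoptions(precision=1,suppress=True)
s=w("wrist",[(288,185),(350,185)],44);print(s,s.mean(0))
b=w("wrist",[(297,187),(341,187),(297,204),(340,204)],12);print(b,(b[0]+b[1])/2,(b[2]+b[3])/2)
u=np.array([.1626,.9867,0]);v=np.array([.9867,-.1626,0]);z=np.array([0,0,1])
f=lambda P:((pr("side",P)-(225,175))*4.4)
J=np.array([453.9,-57.9,0])
print("jaw",f([J+a*v+h*z for a in(-13,13) for h in(13,39)]))
S=np.array([473.8,52.9,0])
print("stop",f([S+a*v+h*z for a in(-13,13) for h in(12,44)]))
o=get_obs();P=o['tool_pos']-15.9*z;R=Ro.from_euler('xyz',o['tcp_rot']).as_matrix()
print("blk",f([P+R@[x,y,0]+h*z for y in(-48,47) for x in(-15,15) for h in (0,24)]))
im=cv2.imread("pics/side7.png");cv2.imwrite("pics/c11.png",cv2.resize(im[180:420,360:740],None,fx=2,fy=2,interpolation=cv2.INTER_CUBIC))
```

```text
[[462.1  57.3  44. ]
 [486.8  53.2  44. ]] [474.5  55.2  44. ]
[[462.7  52.   12. ]
 [484.2  48.4  12. ]
 [461.2  43.6  12. ]
 [482.5  40.1  12. ]] [473.5  50.2  12. ] [471.8  41.8  12. ]
jaw [[431.4 292.9]
 [432.9 243.8]
 [416.7 318.7]
 [418.  268.8]]
stop [[667.1 332.4]
 [672.7 270.8]
 [657.5 359.7]
 [663.1 297.2]]
blk [[650.9 304.2]
 [654.9 257.7]
 [639.1 335.1]
 [643.1 287.7]
 [450.  274. ]
 [451.5 228.1]
 [433.2 303.4]
 [434.6 256.7]]
```

View pics/c11.png

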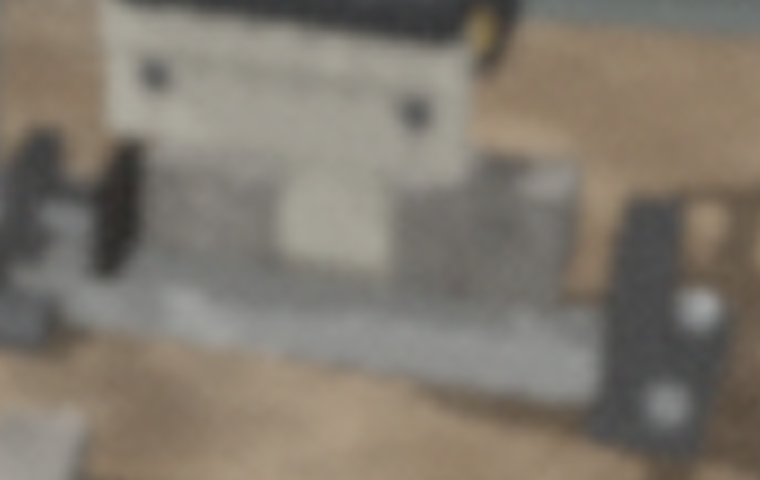

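Request:
drive_tool([
  {"hand":1,"tx":-0.03,"ty":-0.03,"tz":0.1,"wx":0,"wy":0,"wz":0},
  {"hand":1,"tx":0,"ty":0,"tz":0.1,"wx":0,"wy":0,"wz":0},
  {"hand":1,"tx":0,"ty":0,"tz":0.08,"wx":0,"wy":0,"wz":0},
  {"hand":1,"tx":0,"ty":0,"tz":0,"wx":0,"wy":0,"wz":0},
  {"hand":1,"tx":0,"ty":0,"tz":0,"wx":0,"wy":0,"wz":0},
])

```text
time: 11.02
tool_pos: [464.1, -1.7, 28.5]
tcp_rot: [-3.142, 0.001, -0.166]
contact_force: [-0.7, 0.6, -5.1]
grip_width: 29.7
```

Request:
drive_tool([
  {"hand":1,"tx":0,"ty":0,"tz":0.03,"wx":0,"wy":0,"wz":0},
  {"hand":1,"tx":0,"ty":0,"tz":0,"wx":0,"wy":0,"wz":0},
  {"hand":1,"tx":0,"ty":0,"tz":0,"wx":0,"wy":0,"wz":0},
])

```text
time: 11.27
tool_pos: [464.5, -1.8, 27.8]
tcp_rot: [-3.141, -0.0, -0.166]
contact_force: [-1.8, 0.4, 0.5]
grip_width: 29.8
```

Request:
drive_tool([
  {"hand":-1,"tx":0,"ty":0,"tz":0,"wx":0,"wy":0,"wz":0},
  {"hand":-1,"tx":0,"ty":0,"tz":0,"wx":0,"wy":0,"wz":0},
  {"hand":-1,"tx":0,"ty":0,"tz":0,"wx":0,"wy":0,"wz":0},
  {"hand":-1,"tx":0,"ty":0,"tz":0,"wx":0,"wy":0,"wz":0},
  {"hand":-1,"tx":0,"ty":0,"tz":0,"wx":0,"wy":0,"wz":0},
  {"hand":-1,"tx":0,"ty":0,"tz":-0.5,"wx":0,"wy":0,"wz":0},
  {"hand":-1,"tx":0,"ty":0,"tz":-1,"wx":0,"wy":0,"wz":0},
  {"hand":-1,"tx":0,"ty":0,"tz":-1,"wx":0,"wy":0,"wz":0},
  {"hand":-1,"tx":0,"ty":0,"tz":-1,"wx":0,"wy":0,"wz":0},
  {"hand":-1,"tx":0,"ty":0,"tz":-0.5,"wx":0,"wy":0,"wz":0},
  {"hand":-1,"tx":0,"ty":0,"tz":0,"wx":0,"wy":0,"wz":0},
  {"hand":-1,"tx":0,"ty":0,"tz":0,"wx":0,"wy":0,"wz":0},
])

```text
time: 12.27
tool_pos: [464.8, -1.8, 188.5]
tcp_rot: [-3.142, -0.003, -0.166]
contact_force: [-0.5, -0.3, -0.3]
grip_width: 91.7
```

```bash
python3 -c "
from h import *
cv2.imwrite('pics/wrist8.png',capture('wrist')[:,:,::-1])
cv2.imwrite('pics/side8.png',cv2.resize(capture('side')[175:295,225:405,::-1],None,fx=4.4,fy=4.4,interpolation=cv2.INTER_CUBIC))
go(464.8,-2.7,29.5,-.163)"
```

```text
t 12.3667 pos [463.5  -1.7 186.5] rpy [-3.142e+00  2.000e-03 -1.660e-01] w 91.73599638647231 shares shift [0.04 0.02 3.92] norm 3.92 turn [-0.    0.02 -0.03] j [-0.17  0.29  1.77  0.    1.09 -0.  ] F [1.3 0.4 0. ]
```

View pics/wrist8.png

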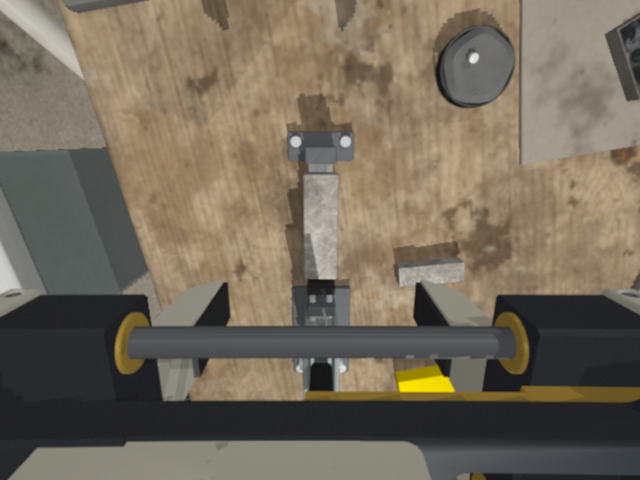

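View pics/side8.png

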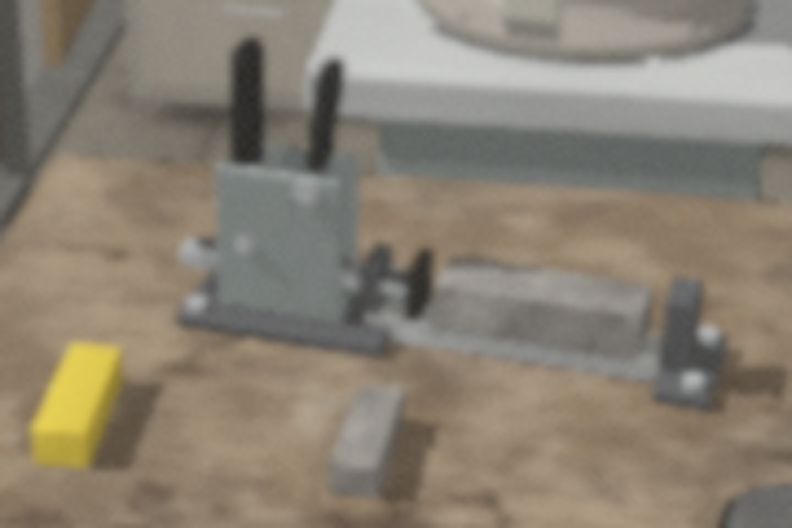

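Run:
```python
from h import *
np.set_printoptions(precision=1,suppress=True)
u=np.array([.1626,.9867,0]);v=np.array([.9867,-.1626,0]);z=np.array([0,0,1])
S=np.array([474.0,54.3,0])
f=lambda P:((pr("side",P)-(225,175))*4.4)
g=lambda P:((pr("top",P)-(230,260))*4.5)
for k in (150,160,170,180):
    Q=S-k*u
    print(k,Q[:2])
    print(" side grip118 near/far",f([Q-16*u+12*v+118*z,Q-16*u-12*v+118*z]).ravel(),"trig118",f([Q+33*u+9*v+118*z,Q+33*u-9*v+118*z]).ravel(),"griptop near",f([Q-16*u+12*v+135*z]).ravel())
    print(" top grip top",g([Q-16*u+12*v+135*z,Q-16*u-12*v+135*z]).ravel(),"trig118",g([Q+33*u+9*v+118*z,Q+33*u-9*v+118*z]).ravel(), "trig132",g([Q+33*u+9*v+132*z,Q+33*u-9*v+132*z]).ravel())
im=cv2.imread("pics/top0.png");cv2.imwrite("pics/c12.png",cv2.resize(im[285:340,325:405],None,fx=9,fy=9,interpolation=cv2.INTER_CUBIC))
im=cv2.imread("pics/side0.png");cv2.imwrite("pics/c13.png",cv2.resize(im[175:245,265:335],None,fx=8,fy=8,interpolation=cv2.INTER_CUBIC))
```

```text
150 [449.6 -93.7]
 side grip118 near/far [308.5  94.9 324.9  74.9] trig118 [417.  106.3 427.7  90.9] griptop near [308.5  59.3]
 top grip top [594.5 163.7 584.8 239.1] trig118 [439.1 155.5 431.5 210.8] trig132 [440.1 152.2 432.3 208.4]
160 [ 448.  -103.6]
 side grip118 near/far [287.1  92.1 303.9  72.2] trig118 [395.1 103.4 406.1  88.1] griptop near [286.9  56.6]
 top grip top [625.7 168.1 616.2 243.5] trig118 [469.7 159.8 462.2 215.2] trig132 [471.2 156.6 463.5 212.9]
170 [ 446.4 -113.4]
 side grip118 near/far [265.8  89.3 283.   69.5] trig118 [373.3 100.5 384.6  85.3] griptop near [265.4  53.9]
 top grip top [656.9 172.5 647.6 248. ] trig118 [500.3 164.1 492.9 219.5] trig132 [502.3 161.  494.7 217.3]
180 [ 444.7 -123.3]
 side grip118 near/far [244.6  86.6 262.2  66.9] trig118 [351.6  97.7 363.3  82.6] griptop near [244.   51.2]
 top grip top [688.2 176.9 678.9 252.4] trig118 [530.9 168.5 523.6 223.9] trig132 [533.4 165.4 525.9 221.7]
```

View pics/c12.png

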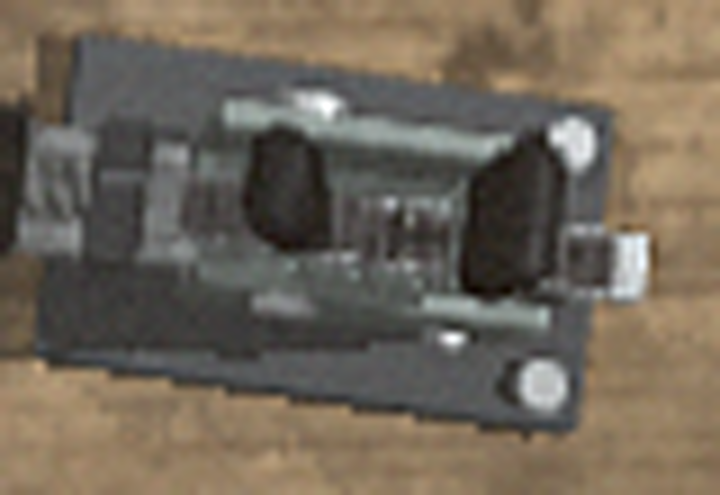

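View pics/c13.png

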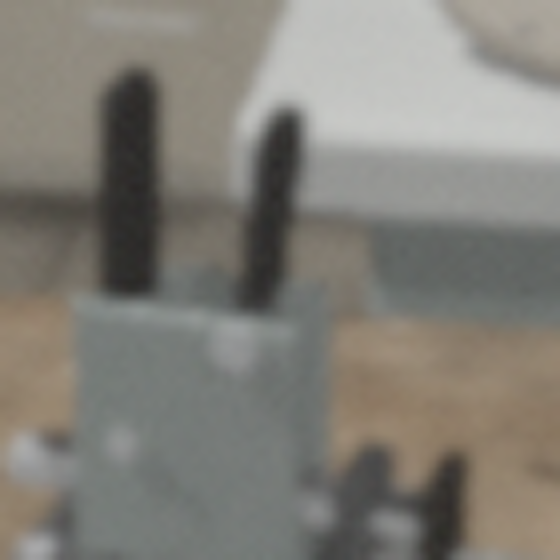

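Request:
drive_tool([
  {"hand":-1,"tx":0,"ty":0,"tz":0,"wx":0,"wy":0,"wz":-1},
  {"hand":-1,"tx":0,"ty":0,"tz":0,"wx":0,"wy":0,"wz":-1},
  {"hand":-1,"tx":0,"ty":0,"tz":0,"wx":0,"wy":0,"wz":-1},
  {"hand":-1,"tx":0,"ty":0,"tz":0,"wx":0,"wy":0,"wz":-1},
  {"hand":-1,"tx":0,"ty":0,"tz":0,"wx":0,"wy":0,"wz":-1},
  {"hand":-1,"tx":0,"ty":0,"tz":0,"wx":0,"wy":0,"wz":-1},
  {"hand":-1,"tx":0,"ty":0,"tz":0,"wx":0,"wy":0,"wz":-1},
  {"hand":-1,"tx":0,"ty":0,"tz":0,"wx":0,"wy":0,"wz":-1},
  {"hand":-1,"tx":0,"ty":0,"tz":0,"wx":0,"wy":0,"wz":-1},
  {"hand":-1,"tx":0,"ty":0,"tz":0,"wx":0,"wy":0,"wz":-1},
  {"hand":-1,"tx":0,"ty":0,"tz":0,"wx":0,"wy":0,"wz":-1},
  {"hand":-1,"tx":0,"ty":0,"tz":0,"wx":0,"wy":0,"wz":-1},
  {"hand":-1,"tx":0,"ty":0,"tz":0,"wx":0,"wy":0,"wz":-1},
  {"hand":-1,"tx":0,"ty":0,"tz":0,"wx":0,"wy":0,"wz":-1},
  {"hand":-1,"tx":0,"ty":0,"tz":0,"wx":0,"wy":0,"wz":-1},
  {"hand":-1,"tx":0,"ty":0,"tz":0,"wx":0,"wy":0,"wz":-1},
  {"hand":-1,"tx":0,"ty":0,"tz":0,"wx":0,"wy":0,"wz":-1},
  {"hand":-1,"tx":0,"ty":0,"tz":0,"wx":0,"wy":0,"wz":-1},
  {"hand":-1,"tx":0,"ty":0,"tz":0,"wx":0,"wy":0,"wz":0},
])

```text
time: 13.95
tool_pos: [463.5, -1.6, 185.8]
tcp_rot: [-3.138, -0.0, 1.408]
contact_force: [-0.2, 0.1, -0.9]
grip_width: 92.5
```

```bash
python3 -c "
from h import *
go(443.8,-128.7,187,1.4075)"
```

```text
t 13.95 pos [463.5  -1.6 185.8] rpy [-3.138 -0.     1.408] w 92.45276374727699 shares shift [-3.21  0.03 -0.03] norm 3.21 turn [-0.04 -0.    0.01] j [-0.17  0.29  1.77  0.    1.09 -1.58] F [-0.2  0.1 -0.9]
```

Request:
drive_tool([
  {"hand":-1,"tx":-0.8,"ty":0,"tz":0,"wx":0,"wy":0,"wz":0},
  {"hand":-1,"tx":-0.8,"ty":0.03,"tz":0,"wx":0,"wy":0,"wz":0},
  {"hand":-1,"tx":-0.8,"ty":0,"tz":0,"wx":0,"wy":0,"wz":0},
  {"hand":-1,"tx":-0.8,"ty":0,"tz":0,"wx":0,"wy":0,"wz":0},
  {"hand":-1,"tx":0,"ty":0,"tz":0,"wx":0,"wy":0,"wz":0},
  {"hand":-1,"tx":0,"ty":0,"tz":0,"wx":0,"wy":0,"wz":0},
  {"hand":-1,"tx":0,"ty":0,"tz":0,"wx":0,"wy":0,"wz":0},
])

```text
time: 14.53
tool_pos: [443.9, -127.7, 186.7]
tcp_rot: [-3.14, -0.001, 1.403]
contact_force: [0.8, -0.1, 0.2]
grip_width: 92.0
```

```bash
python3 -c "
from h import *
cv2.imwrite('pics/wrist9.png',capture('wrist')[:,:,::-1])
cv2.imwrite('pics/side9.png',cv2.resize(capture('side')[155:275,225:405,::-1],None,fx=4.4,fy=4.4,interpolation=cv2.INTER_CUBIC))
go(443.8,-128.7,115,1.4075)"
```

```text
t 14.6333 pos [ 444.3 -127.1  187.1] rpy [-3.141e+00 -1.000e-03  1.405e+00] w 91.79604228398152 shares shift [-0.04 -0.    1.8 ] norm 1.8 turn [-0.01 -0.01 -0.03] j [-0.44  0.28  1.77  0.    1.09 -1.85] F [ 0.1  0.1 -0. ]
```

View pics/wrist9.png

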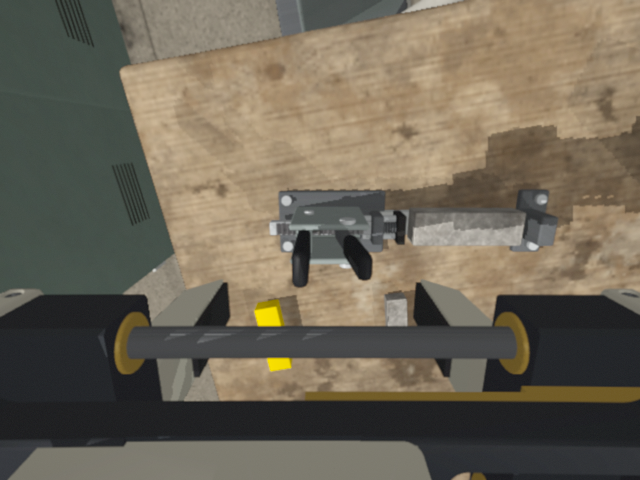

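View pics/side9.png

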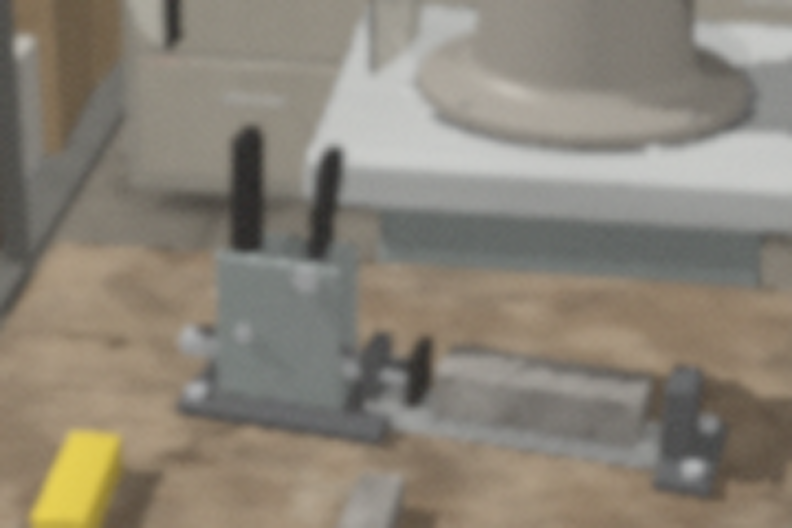

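Run:
```python
from h import *
np.set_printoptions(precision=1,suppress=True)
u=np.array([.1626,.9867,0]);v=np.array([.9867,-.1626,0]);z=np.array([0,0,1])
S=np.array([474.0,54.3,0])
Q=S-187*u
print("grip top out far/near",pr("wrist",[Q-16*u+12*v+135*z,Q-16*u-12*v+135*z,Q-16*u-12*v+80*z]).ravel())
print("trig",pr("wrist",[Q+33*u+9*v+h*z for h in (118,132)]+[Q+33*u-9*v+h*z for h in (118,132)]).ravel())
print(pr("side",[Q+73*z,Q+173*z]))
im=cv2.imread("pics/wrist9.png");cv2.imwrite("pics/c14.png",cv2.resize(im[185:295,265:385],None,fx=6,fy=5.4,interpolation=cv2.INTER_CUBIC))
```

```text
grip top out far/near [289.5 289.9 288.4 252.7 295.  229.4]
trig [366.2 274.8 369.  283.3 367.1 248.7 370.1 255.7]
[[287.1 213.5]
 [286.7 166.6]]
```

View pics/c14.png

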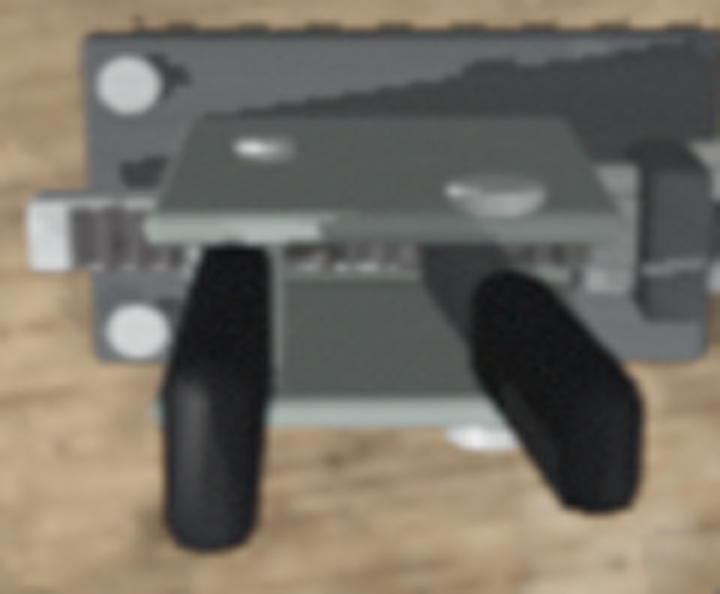

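Request:
drive_tool([
  {"hand":-1,"tx":0,"ty":0,"tz":0.5,"wx":0,"wy":0,"wz":0},
  {"hand":-1,"tx":0,"ty":0,"tz":0.5,"wx":0,"wy":0,"wz":0},
  {"hand":-1,"tx":0,"ty":0,"tz":0.5,"wx":0,"wy":0,"wz":0},
  {"hand":-1,"tx":0,"ty":0,"tz":0.28,"wx":0,"wy":0,"wz":0},
  {"hand":-1,"tx":0,"ty":0,"tz":0,"wx":0,"wy":0,"wz":0},
  {"hand":-1,"tx":0,"ty":0,"tz":0,"wx":0,"wy":0,"wz":0},
])

```text
time: 15.13
tool_pos: [444.4, -127.2, 116.1]
tcp_rot: [-3.14, -0.001, 1.406]
contact_force: [0.4, 0.3, -0.3]
grip_width: 92.0
```

```bash
python3 -c "
from h import *
cv2.imwrite('pics/wrist10.png',capture('wrist')[:,:,::-1])
cv2.imwrite('pics/side10.png',cv2.resize(capture('side')[135:255,215:395,::-1],None,fx=4.4,fy=4.4,interpolation=cv2.INTER_CUBIC))
go(444.1,-127.3,115,1.4075)"
```

```text
t 15.2333 pos [ 445.  -127.9  117.1] rpy [3.14  0.    1.406] w 92.09045730589796 shares shift [ 0.01 -0.03  0.05] norm 0.06 turn [ 0.02  0.   -0.02] j [-0.45  0.38  1.86  0.    0.9  -1.85] F [ 0.1 -0.8  0.4]
```

View pics/wrist10.png

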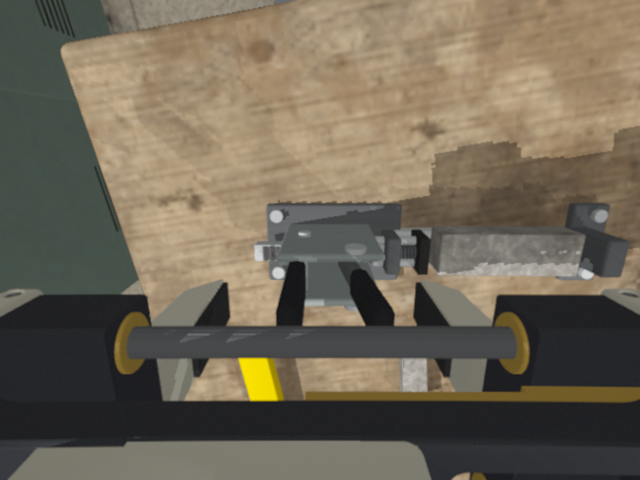

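View pics/side10.png

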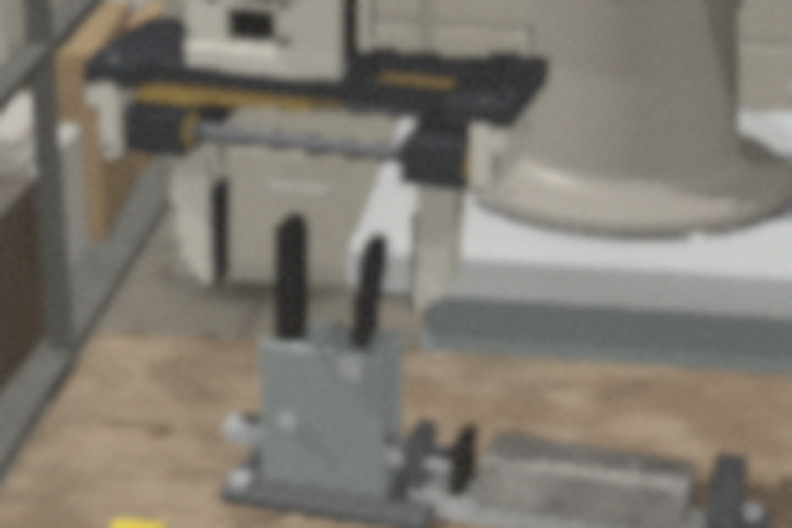

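Request:
drive_tool([
  {"hand":1,"tx":0,"ty":0,"tz":0,"wx":0,"wy":0,"wz":0},
  {"hand":1,"tx":0,"ty":0,"tz":0,"wx":0,"wy":0,"wz":0},
  {"hand":1,"tx":0,"ty":0,"tz":0,"wx":0,"wy":0,"wz":0},
  {"hand":1,"tx":0,"ty":0,"tz":0,"wx":0,"wy":0,"wz":0},
  {"hand":1,"tx":0,"ty":0,"tz":0,"wx":0,"wy":0,"wz":0},
  {"hand":1,"tx":0,"ty":0,"tz":0,"wx":0,"wy":0,"wz":0},
  {"hand":1,"tx":0,"ty":0,"tz":0,"wx":0,"wy":0,"wz":0},
])

```text
time: 15.82
tool_pos: [444.6, -127.5, 116.7]
tcp_rot: [3.141, -0.001, 1.405]
contact_force: [0.1, 5.6, 5.0]
grip_width: 49.7
```

Request:
drive_tool([
  {"hand":1,"tx":0,"ty":0,"tz":0,"wx":0,"wy":0,"wz":0},
  {"hand":1,"tx":0,"ty":0,"tz":0,"wx":0,"wy":0,"wz":0},
  {"hand":1,"tx":0,"ty":0,"tz":0,"wx":0,"wy":0,"wz":0},
])

```text
time: 16.07
tool_pos: [444.5, -127.8, 116.9]
tcp_rot: [3.141, -0.001, 1.405]
contact_force: [-1.0, 1.5, 5.4]
grip_width: 36.9
```

Request:
drive_tool([
  {"hand":1,"tx":0,"ty":0,"tz":0,"wx":0,"wy":0,"wz":0},
  {"hand":1,"tx":0,"ty":0,"tz":0,"wx":0,"wy":0,"wz":0},
])

```text
time: 16.23
tool_pos: [444.5, -127.8, 116.9]
tcp_rot: [3.141, -0.001, 1.404]
contact_force: [-0.1, 2.4, 6.8]
grip_width: 36.6
```

```bash
python3 -c "
from h import *
cv2.imwrite('pics/wrist11.png',capture('wrist')[:,:,::-1])
go(444.1,-127.3,115,1.4075)"
```

```text
t 16.2833 pos [ 444.5 -127.8  116.9] rpy [ 3.141e+00 -1.000e-03  1.404e+00] w 36.81307037869626 shares shift [ 0.01 -0.01  0.05] norm 0.05 turn [ 0.01 -0.01 -0.04] j [-0.45  0.38  1.86  0.    0.9  -1.85] F [-1.   3.1  6.4]
```

View pics/wrist11.png

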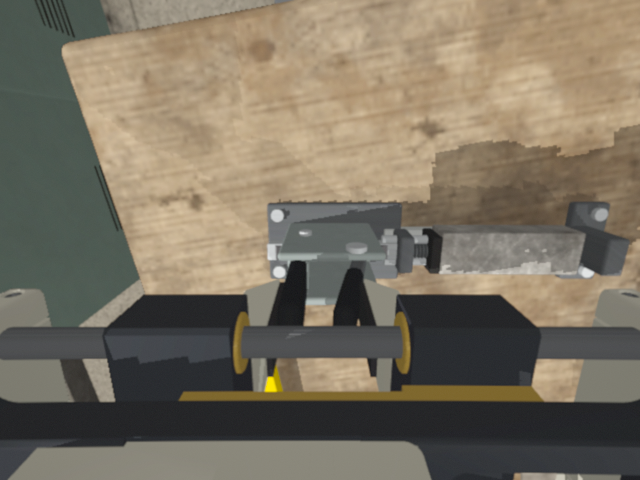

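Request:
drive_tool([
  {"hand":-0.7,"tx":0,"ty":0,"tz":0,"wx":0,"wy":0,"wz":0},
  {"hand":-0.7,"tx":0,"ty":0,"tz":0,"wx":0,"wy":0,"wz":0},
  {"hand":-0.7,"tx":0,"ty":0,"tz":0,"wx":0,"wy":0,"wz":0},
  {"hand":-0.7,"tx":0,"ty":0,"tz":0,"wx":0,"wy":0,"wz":0},
  {"hand":-0.7,"tx":0,"ty":0,"tz":0,"wx":0,"wy":0,"wz":0},
  {"hand":-0.7,"tx":0,"ty":0,"tz":0,"wx":0,"wy":0,"wz":0},
  {"hand":-0.7,"tx":0,"ty":0,"tz":0,"wx":0,"wy":0,"wz":0},
  {"hand":-0.7,"tx":0,"ty":0,"tz":0,"wx":0,"wy":0,"wz":0},
])

```text
time: 16.95
tool_pos: [444.3, -128.4, 116.3]
tcp_rot: [-3.141, 0.0, 1.405]
contact_force: [-0.8, 0.1, -0.8]
grip_width: 77.5
```

```bash
python3 -c "
from h import *
cv2.imwrite('pics/wrist12.png',capture('wrist')[:,:,::-1])
go(444.1,-127.3,115,1.4075)"
```

```text
t 17.0 pos [ 444.4 -128.4  116.3] rpy [3.142 0.    1.405] w 77.3089904751548 shares shift [ 0.03 -0.01  0.03] norm 0.04 turn [ 0.    0.   -0.03] j [-0.45  0.38  1.86 -0.    0.9  -1.85] F [-0.8  0.4 -0.1]
```

View pics/wrist12.png

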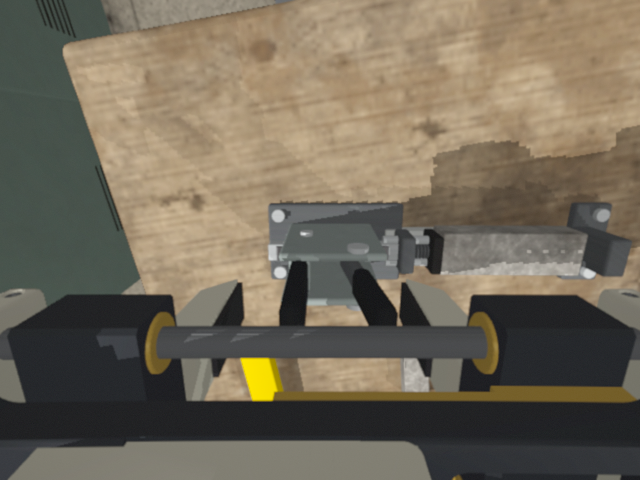

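Request:
drive_tool([
  {"hand":1,"tx":0,"ty":0,"tz":0,"wx":0,"wy":0,"wz":0},
  {"hand":1,"tx":0,"ty":0,"tz":0,"wx":0,"wy":0,"wz":0},
  {"hand":1,"tx":0,"ty":0,"tz":0,"wx":0,"wy":0,"wz":0},
  {"hand":1,"tx":0,"ty":0,"tz":0,"wx":0,"wy":0,"wz":0},
  {"hand":1,"tx":0,"ty":0,"tz":0,"wx":0,"wy":0,"wz":0},
  {"hand":1,"tx":0,"ty":0,"tz":0,"wx":0,"wy":0,"wz":0},
  {"hand":1,"tx":0,"ty":0,"tz":0,"wx":0,"wy":0,"wz":0},
  {"hand":1,"tx":0,"ty":0,"tz":0,"wx":0,"wy":0,"wz":0},
  {"hand":1,"tx":0,"ty":0,"tz":0,"wx":0,"wy":0,"wz":0},
  {"hand":1,"tx":0,"ty":0,"tz":0,"wx":0,"wy":0,"wz":0},
])

```text
time: 17.83
tool_pos: [444.4, -127.8, 116.7]
tcp_rot: [3.141, -0.001, 1.404]
contact_force: [0.0, 3.0, 5.7]
grip_width: 37.2
```

Request:
drive_tool([
  {"hand":-0.7,"tx":0,"ty":0,"tz":0,"wx":0,"wy":0,"wz":0},
  {"hand":-0.7,"tx":0,"ty":0,"tz":0,"wx":0,"wy":0,"wz":0},
  {"hand":-0.7,"tx":0,"ty":0,"tz":0,"wx":0,"wy":0,"wz":0},
  {"hand":-0.7,"tx":0,"ty":0,"tz":0,"wx":0,"wy":0,"wz":0},
  {"hand":-0.7,"tx":0,"ty":0,"tz":0,"wx":0,"wy":0,"wz":0},
  {"hand":-0.7,"tx":0,"ty":0,"tz":0,"wx":0,"wy":0,"wz":0},
  {"hand":-0.7,"tx":0,"ty":0,"tz":0,"wx":0,"wy":0,"wz":0},
  {"hand":-0.7,"tx":0,"ty":0,"tz":0,"wx":0,"wy":0,"wz":0},
])

```text
time: 18.5
tool_pos: [444.4, -128.5, 116.3]
tcp_rot: [3.142, 0.0, 1.405]
contact_force: [-0.2, 0.5, 0.5]
grip_width: 77.5
```

Request:
drive_tool([
  {"hand":1,"tx":0,"ty":0,"tz":0,"wx":0,"wy":0,"wz":0},
  {"hand":1,"tx":0,"ty":0,"tz":0,"wx":0,"wy":0,"wz":0},
  {"hand":1,"tx":0,"ty":0,"tz":0,"wx":0,"wy":0,"wz":0},
  {"hand":1,"tx":0,"ty":0,"tz":0,"wx":0,"wy":0,"wz":0},
  {"hand":1,"tx":0,"ty":0,"tz":0,"wx":0,"wy":0,"wz":0},
  {"hand":1,"tx":0,"ty":0,"tz":0,"wx":0,"wy":0,"wz":0},
  {"hand":1,"tx":0,"ty":0,"tz":0,"wx":0,"wy":0,"wz":0},
  {"hand":1,"tx":0,"ty":0,"tz":0,"wx":0,"wy":0,"wz":0},
  {"hand":1,"tx":0,"ty":0,"tz":0,"wx":0,"wy":0,"wz":0},
  {"hand":1,"tx":0,"ty":0,"tz":0,"wx":0,"wy":0,"wz":0},
])

```text
time: 19.33
tool_pos: [444.5, -127.8, 116.7]
tcp_rot: [3.141, -0.001, 1.404]
contact_force: [0.1, 3.5, 6.1]
grip_width: 36.5
```

Request:
drive_tool([
  {"hand":-0.7,"tx":0,"ty":0,"tz":0,"wx":0,"wy":0,"wz":0},
  {"hand":-0.7,"tx":0,"ty":0,"tz":0,"wx":0,"wy":0,"wz":0},
  {"hand":-0.7,"tx":0,"ty":0,"tz":0,"wx":0,"wy":0,"wz":0},
  {"hand":-0.7,"tx":0,"ty":0,"tz":0,"wx":0,"wy":0,"wz":0},
  {"hand":-0.7,"tx":0,"ty":0,"tz":0,"wx":0,"wy":0,"wz":0},
  {"hand":-0.7,"tx":0,"ty":0,"tz":0,"wx":0,"wy":0,"wz":0},
  {"hand":-0.7,"tx":0,"ty":0,"tz":0,"wx":0,"wy":0,"wz":0},
  {"hand":-0.7,"tx":0,"ty":0,"tz":0,"wx":0,"wy":0,"wz":0},
])

```text
time: 20.0
tool_pos: [444.4, -128.5, 116.3]
tcp_rot: [3.142, 0.0, 1.405]
contact_force: [-0.1, 0.0, 0.8]
grip_width: 77.9
```

```bash
python3 -c "
from h import *
cv2.imwrite('pics/wrist13.png',capture('wrist')[:,:,::-1])
go(444.1,-127.3,115,1.4075)"
```

```text
t 20.05 pos [ 444.4 -128.4  116.3] rpy [3.142 0.    1.405] w 77.78870876131066 shares shift [ 0.03 -0.01  0.03] norm 0.04 turn [ 0.    0.   -0.03] j [-0.45  0.38  1.86 -0.    0.9  -1.85] F [ 0.4 -0.   0.7]
```

View pics/wrist13.png

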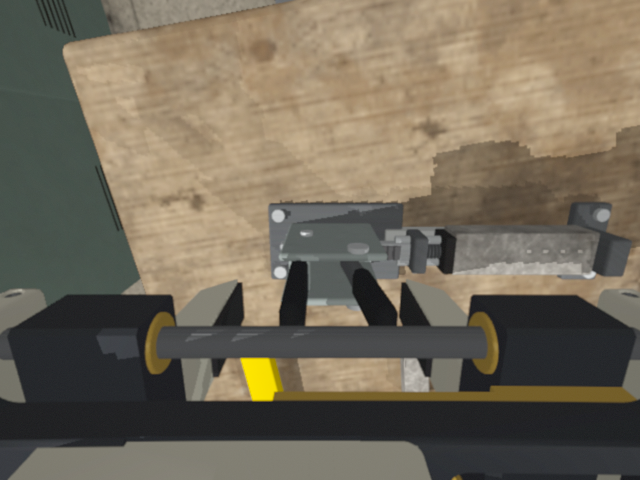

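Request:
drive_tool([
  {"hand":1,"tx":0,"ty":0,"tz":0,"wx":0,"wy":0,"wz":0},
  {"hand":1,"tx":0,"ty":0,"tz":0,"wx":0,"wy":0,"wz":0},
  {"hand":1,"tx":0,"ty":0,"tz":0,"wx":0,"wy":0,"wz":0},
  {"hand":1,"tx":0,"ty":0,"tz":0,"wx":0,"wy":0,"wz":0},
  {"hand":1,"tx":0,"ty":0,"tz":0,"wx":0,"wy":0,"wz":0},
  {"hand":1,"tx":0,"ty":0,"tz":0,"wx":0,"wy":0,"wz":0},
  {"hand":1,"tx":0,"ty":0,"tz":0,"wx":0,"wy":0,"wz":0},
  {"hand":1,"tx":0,"ty":0,"tz":0,"wx":0,"wy":0,"wz":0},
  {"hand":1,"tx":0,"ty":0,"tz":0,"wx":0,"wy":0,"wz":0},
  {"hand":1,"tx":0,"ty":0,"tz":0,"wx":0,"wy":0,"wz":0},
])

```text
time: 20.88
tool_pos: [444.5, -127.8, 116.7]
tcp_rot: [3.141, -0.001, 1.404]
contact_force: [-0.9, 3.5, 6.3]
grip_width: 36.7
```

Request:
drive_tool([
  {"hand":-0.7,"tx":0,"ty":0,"tz":0,"wx":0,"wy":0,"wz":0},
  {"hand":-0.7,"tx":0,"ty":0,"tz":0,"wx":0,"wy":0,"wz":0},
  {"hand":-0.7,"tx":0,"ty":0,"tz":0,"wx":0,"wy":0,"wz":0},
  {"hand":-0.7,"tx":0,"ty":0,"tz":0,"wx":0,"wy":0,"wz":0},
  {"hand":-0.7,"tx":0,"ty":0,"tz":0,"wx":0,"wy":0,"wz":0},
  {"hand":-0.7,"tx":0,"ty":0,"tz":0,"wx":0,"wy":0,"wz":0},
  {"hand":-0.7,"tx":0,"ty":0,"tz":0,"wx":0,"wy":0,"wz":0},
  {"hand":-0.7,"tx":0,"ty":0,"tz":0,"wx":0,"wy":0,"wz":0},
])

```text
time: 21.55
tool_pos: [444.4, -128.5, 116.3]
tcp_rot: [3.142, 0.0, 1.405]
contact_force: [-0.1, -0.1, -0.8]
grip_width: 77.7
```

Request:
drive_tool([
  {"hand":1,"tx":0,"ty":0,"tz":0,"wx":0,"wy":0,"wz":0},
  {"hand":1,"tx":0,"ty":0,"tz":0,"wx":0,"wy":0,"wz":0},
  {"hand":1,"tx":0,"ty":0,"tz":0,"wx":0,"wy":0,"wz":0},
  {"hand":1,"tx":0,"ty":0,"tz":0,"wx":0,"wy":0,"wz":0},
  {"hand":1,"tx":0,"ty":0,"tz":0,"wx":0,"wy":0,"wz":0},
  {"hand":1,"tx":0,"ty":0,"tz":0,"wx":0,"wy":0,"wz":0},
  {"hand":1,"tx":0,"ty":0,"tz":0,"wx":0,"wy":0,"wz":0},
  {"hand":1,"tx":0,"ty":0,"tz":0,"wx":0,"wy":0,"wz":0},
  {"hand":1,"tx":0,"ty":0,"tz":0,"wx":0,"wy":0,"wz":0},
  {"hand":1,"tx":0,"ty":0,"tz":0,"wx":0,"wy":0,"wz":0},
])

```text
time: 22.38
tool_pos: [444.5, -127.8, 116.9]
tcp_rot: [3.141, -0.001, 1.404]
contact_force: [-1.2, 2.4, 7.2]
grip_width: 36.6
```

Request:
drive_tool([
  {"hand":-0.7,"tx":0,"ty":0,"tz":0,"wx":0,"wy":0,"wz":0},
  {"hand":-0.7,"tx":0,"ty":0,"tz":0,"wx":0,"wy":0,"wz":0},
  {"hand":-0.7,"tx":0,"ty":0,"tz":0,"wx":0,"wy":0,"wz":0},
  {"hand":-0.7,"tx":0,"ty":0,"tz":0,"wx":0,"wy":0,"wz":0},
  {"hand":-0.7,"tx":0,"ty":0,"tz":0,"wx":0,"wy":0,"wz":0},
  {"hand":-0.7,"tx":0,"ty":0,"tz":0,"wx":0,"wy":0,"wz":0},
  {"hand":-0.7,"tx":0,"ty":0,"tz":0,"wx":0,"wy":0,"wz":0},
  {"hand":-0.7,"tx":0,"ty":0,"tz":0,"wx":0,"wy":0,"wz":0},
])

```text
time: 23.05
tool_pos: [444.4, -128.5, 116.3]
tcp_rot: [3.141, 0.0, 1.405]
contact_force: [0.6, 0.3, 0.2]
grip_width: 77.9
```

```bash
python3 -c "
from h import *
cv2.imwrite('pics/wrist14.png',capture('wrist')[:,:,::-1])
go(444.1,-127.3,115,1.4075)"
```

```text
t 23.1 pos [ 444.4 -128.4  116.3] rpy [3.142 0.    1.405] w 77.99195228003074 shares shift [ 0.03 -0.01  0.03] norm 0.04 turn [ 0.    0.   -0.03] j [-0.45  0.38  1.86 -0.    0.9  -1.85] F [ 0.2 -0.7  0.7]
```

View pics/wrist14.png

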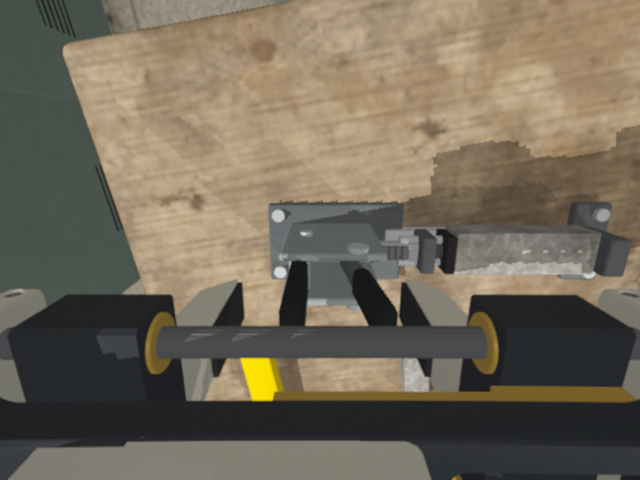

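Request:
drive_tool([
  {"hand":1,"tx":0,"ty":0,"tz":0,"wx":0,"wy":0,"wz":0},
  {"hand":1,"tx":0,"ty":0,"tz":0,"wx":0,"wy":0,"wz":0},
  {"hand":1,"tx":0,"ty":0,"tz":0,"wx":0,"wy":0,"wz":0},
  {"hand":1,"tx":0,"ty":0,"tz":0,"wx":0,"wy":0,"wz":0},
  {"hand":1,"tx":0,"ty":0,"tz":0,"wx":0,"wy":0,"wz":0},
  {"hand":1,"tx":0,"ty":0,"tz":0,"wx":0,"wy":0,"wz":0},
  {"hand":1,"tx":0,"ty":0,"tz":0,"wx":0,"wy":0,"wz":0},
  {"hand":1,"tx":0,"ty":0,"tz":0,"wx":0,"wy":0,"wz":0},
  {"hand":1,"tx":0,"ty":0,"tz":0,"wx":0,"wy":0,"wz":0},
  {"hand":1,"tx":0,"ty":0,"tz":0,"wx":0,"wy":0,"wz":0},
])

```text
time: 23.93
tool_pos: [444.5, -127.8, 116.6]
tcp_rot: [3.141, -0.001, 1.404]
contact_force: [-0.3, 3.4, 6.3]
grip_width: 36.7
```

Request:
drive_tool([
  {"hand":-0.7,"tx":0,"ty":0,"tz":0,"wx":0,"wy":0,"wz":0},
  {"hand":-0.7,"tx":0,"ty":0,"tz":0,"wx":0,"wy":0,"wz":0},
  {"hand":-0.7,"tx":0,"ty":0,"tz":0,"wx":0,"wy":0,"wz":0},
  {"hand":-0.7,"tx":0,"ty":0,"tz":0,"wx":0,"wy":0,"wz":0},
  {"hand":-0.7,"tx":0,"ty":0,"tz":0,"wx":0,"wy":0,"wz":0},
  {"hand":-0.7,"tx":0,"ty":0,"tz":0,"wx":0,"wy":0,"wz":0},
  {"hand":-0.7,"tx":0,"ty":0,"tz":0,"wx":0,"wy":0,"wz":0},
  {"hand":-0.7,"tx":0,"ty":0,"tz":0,"wx":0,"wy":0,"wz":0},
])

```text
time: 24.6
tool_pos: [444.4, -128.5, 116.3]
tcp_rot: [3.141, 0.0, 1.405]
contact_force: [0.7, -0.3, -0.4]
grip_width: 77.8
```

Request:
drive_tool([
  {"hand":1,"tx":0,"ty":0,"tz":0,"wx":0,"wy":0,"wz":0},
  {"hand":1,"tx":0,"ty":0,"tz":0,"wx":0,"wy":0,"wz":0},
  {"hand":1,"tx":0,"ty":0,"tz":0,"wx":0,"wy":0,"wz":0},
  {"hand":1,"tx":0,"ty":0,"tz":0,"wx":0,"wy":0,"wz":0},
  {"hand":1,"tx":0,"ty":0,"tz":0,"wx":0,"wy":0,"wz":0},
  {"hand":1,"tx":0,"ty":0,"tz":0,"wx":0,"wy":0,"wz":0},
  {"hand":1,"tx":0,"ty":0,"tz":0,"wx":0,"wy":0,"wz":0},
  {"hand":1,"tx":0,"ty":0,"tz":0,"wx":0,"wy":0,"wz":0},
  {"hand":1,"tx":0,"ty":0,"tz":0,"wx":0,"wy":0,"wz":0},
  {"hand":1,"tx":0,"ty":0,"tz":0,"wx":0,"wy":0,"wz":0},
])

```text
time: 25.43
tool_pos: [444.5, -127.8, 116.6]
tcp_rot: [3.141, -0.001, 1.404]
contact_force: [-1.0, 4.0, 5.3]
grip_width: 36.6
```

Request:
drive_tool([
  {"hand":-0.7,"tx":0,"ty":0,"tz":0,"wx":0,"wy":0,"wz":0},
  {"hand":-0.7,"tx":0,"ty":0,"tz":0,"wx":0,"wy":0,"wz":0},
  {"hand":-0.7,"tx":0,"ty":0,"tz":0,"wx":0,"wy":0,"wz":0},
  {"hand":-0.7,"tx":0,"ty":0,"tz":0,"wx":0,"wy":0,"wz":0},
  {"hand":-0.7,"tx":0,"ty":0,"tz":0,"wx":0,"wy":0,"wz":0},
  {"hand":-0.7,"tx":0,"ty":0,"tz":0,"wx":0,"wy":0,"wz":0},
  {"hand":-0.7,"tx":0,"ty":0,"tz":0,"wx":0,"wy":0,"wz":0},
  {"hand":-0.7,"tx":0,"ty":0,"tz":0,"wx":0,"wy":0,"wz":0},
])

```text
time: 26.1
tool_pos: [444.4, -128.5, 116.4]
tcp_rot: [3.141, 0.0, 1.405]
contact_force: [-0.1, 0.3, -0.2]
grip_width: 77.7
```

```bash
python3 -c "
from h import *
im=capture('wrist')[:,:,::-1].copy()
cv2.imwrite('pics/wrist15.png',im)
a=[cv2.imread('pics/wrist%d.png'%i) for i in (10,12,13,14,15)]
cv2.imwrite('pics/c15.png',np.vstack([cv2.resize(x[222:282,375:630],None,fx=2.9,fy=2,interpolation=cv2.INTER_CUBIC) for x in a]))
go(444.1,-127.3,115,1.4075)"
```

```text
t 26.15 pos [ 444.4 -128.4  116.3] rpy [3.142 0.    1.405] w 77.68092365485379 shares shift [ 0.03 -0.01  0.03] norm 0.04 turn [ 0.    0.   -0.03] j [-0.45  0.38  1.86 -0.    0.9  -1.85] F [-0.  -0.7  0.5]
```

View pics/c15.png

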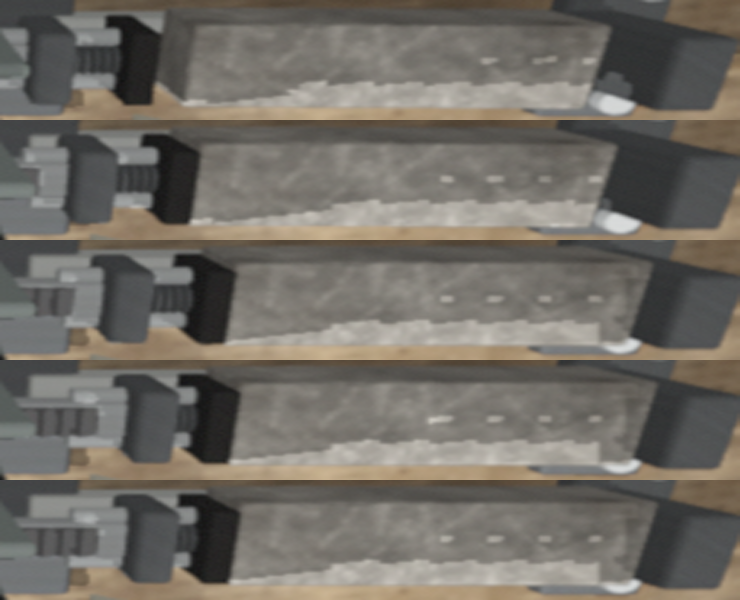

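```bash
python3 -c "
import cv2,numpy as np
a=[cv2.imread('pics/wrist%d.png'%i) for i in (10,12,13,14,15)]
cv2.imwrite('pics/c16.png',np.vstack([cv2.resize(x[225:250,375:465],None,fx=8.8,fy=4.4,interpolation=cv2.INTER_CUBIC) for x in a]))"
```

```text
(no output)
```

View pics/c16.png

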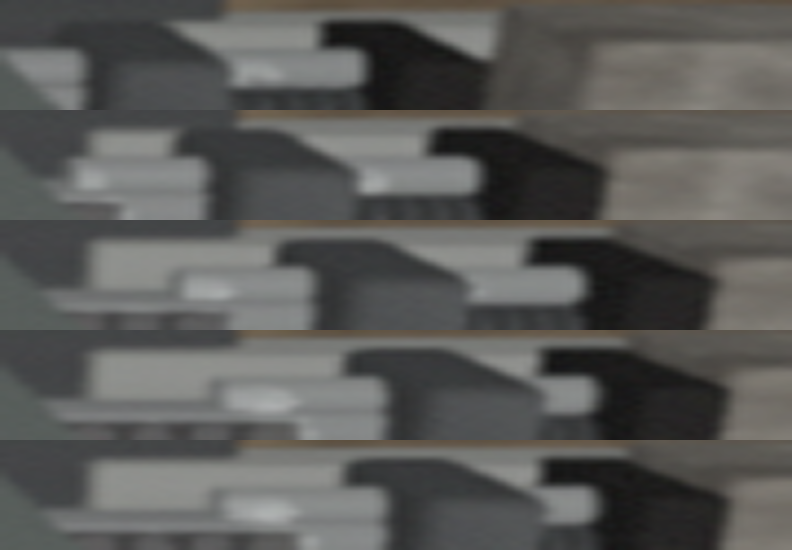

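Request:
drive_tool([
  {"hand":-0.7,"tx":0,"ty":0,"tz":-0.12,"wx":0,"wy":0,"wz":0},
  {"hand":1,"tx":0,"ty":0,"tz":0,"wx":0,"wy":0,"wz":0},
  {"hand":1,"tx":0,"ty":0,"tz":0,"wx":0,"wy":0,"wz":0},
  {"hand":1,"tx":0,"ty":0,"tz":0,"wx":0,"wy":0,"wz":0},
  {"hand":1,"tx":0,"ty":0,"tz":0,"wx":0,"wy":0,"wz":0},
  {"hand":1,"tx":0,"ty":0,"tz":0,"wx":0,"wy":0,"wz":0},
  {"hand":1,"tx":0,"ty":0,"tz":0,"wx":0,"wy":0,"wz":0},
  {"hand":1,"tx":0,"ty":0,"tz":0,"wx":0,"wy":0,"wz":0},
  {"hand":1,"tx":0,"ty":0,"tz":0,"wx":0,"wy":0,"wz":0},
  {"hand":1,"tx":0,"ty":0,"tz":0,"wx":0,"wy":0,"wz":0},
  {"hand":1,"tx":0,"ty":0,"tz":0,"wx":0,"wy":0,"wz":0},
  {"hand":1,"tx":0,"ty":0,"tz":0,"wx":0,"wy":0,"wz":0},
  {"hand":1,"tx":0,"ty":0,"tz":0,"wx":0,"wy":0,"wz":0},
])

```text
time: 27.23
tool_pos: [444.4, -128.2, 121.4]
tcp_rot: [3.141, -0.0, 1.404]
contact_force: [-0.4, 1.9, 5.6]
grip_width: 35.8
```

```bash
python3 -c "
from h import *
im=capture('wrist')[:,:,::-1].copy()
cv2.imwrite('pics/wrist16.png',im)
s=capture('side')[:,:,::-1];cv2.imwrite('pics/side16.png',cv2.resize(s[165:250,260:345],None,fx=7,fy=7,interpolation=cv2.INTER_CUBIC))
a=[cv2.imread('pics/wrist%d.png'%i) for i in (11,13,15,16)]
cv2.imwrite('pics/c17.png',np.vstack([cv2.resize(x[225:260,375:465],None,fx=8.8,fy=4.2,interpolation=cv2.INTER_CUBIC) for x in a]))
go(444.1,-127.3,115,1.4075)"
```

```text
t 27.3333 pos [ 444.4 -128.2  121.4] rpy [ 3.141 -0.     1.404] w 35.78396450442323 shares shift [ 0.02 -0.01  0.16] norm 0.16 turn [ 0.   -0.   -0.03] j [-0.45  0.37  1.86  0.    0.91 -1.85] F [-0.3  0.8  5.9]
```

View pics/side16.png

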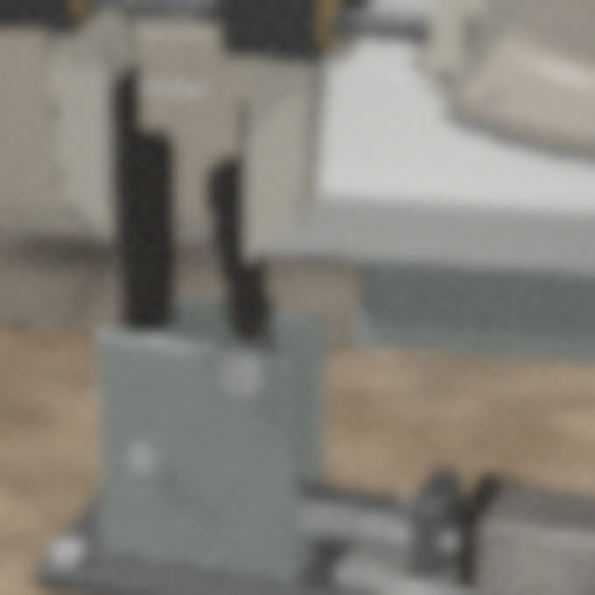

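View pics/c17.png

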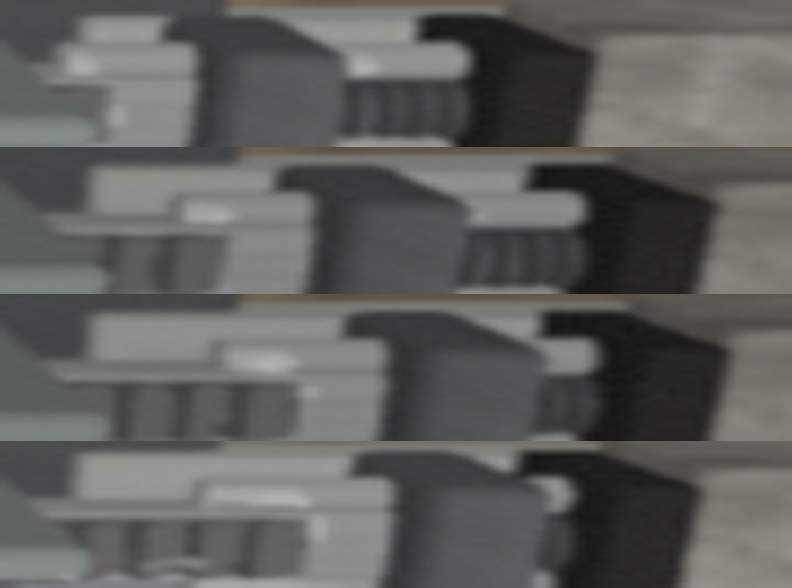

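View pics/wrist16.png

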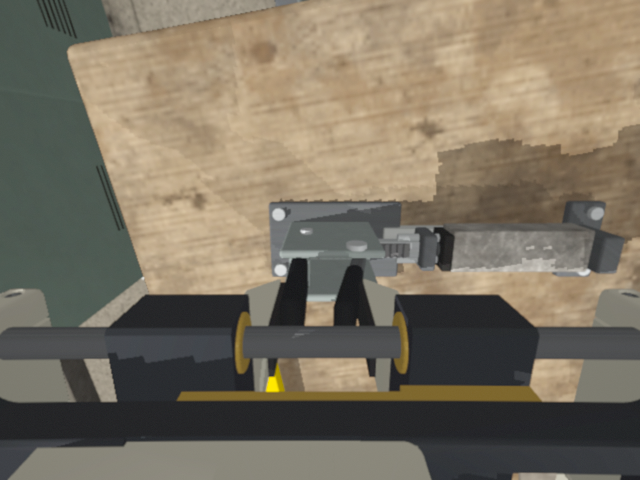

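Request:
drive_tool([
  {"hand":-0.7,"tx":0,"ty":0,"tz":0,"wx":0,"wy":0,"wz":0},
  {"hand":-0.7,"tx":0,"ty":0,"tz":0,"wx":0,"wy":0,"wz":0},
  {"hand":-0.7,"tx":0,"ty":0,"tz":0,"wx":0,"wy":0,"wz":0},
  {"hand":-0.7,"tx":0,"ty":0,"tz":0,"wx":0,"wy":0,"wz":0},
  {"hand":-0.7,"tx":0,"ty":0,"tz":0,"wx":0,"wy":0,"wz":0},
  {"hand":-0.7,"tx":0,"ty":0,"tz":0,"wx":0,"wy":0,"wz":0},
  {"hand":-0.7,"tx":0,"ty":0,"tz":0,"wx":0,"wy":0,"wz":0},
  {"hand":-0.7,"tx":0,"ty":0,"tz":0,"wx":0,"wy":0,"wz":0},
])

```text
time: 28.0
tool_pos: [444.3, -128.5, 121.1]
tcp_rot: [-3.142, 0.0, 1.405]
contact_force: [0.1, 0.5, 0.4]
grip_width: 77.8
```

```bash
python3 -c "
from h import *
im=capture('wrist')[:,:,::-1].copy()
cv2.imwrite('pics/wrist17.png',im)
a=[cv2.imread('pics/wrist%d.png'%i) for i in (15,16,17)]
cv2.imwrite('pics/c18.png',np.vstack([cv2.resize(x[225:260,375:465],None,fx=8.8,fy=4.2,interpolation=cv2.INTER_CUBIC) for x in a]))
go(444.1,-127.3,115,1.4075)"
```

```text
t 28.05 pos [ 444.4 -128.4  121.1] rpy [3.142 0.    1.405] w 78.00203356369006 shares shift [ 0.03 -0.01  0.15] norm 0.16 turn [ 0.    0.   -0.03] j [-0.45  0.37  1.86 -0.    0.91 -1.85] F [-0.8 -0.1  0. ]
```

View pics/c18.png

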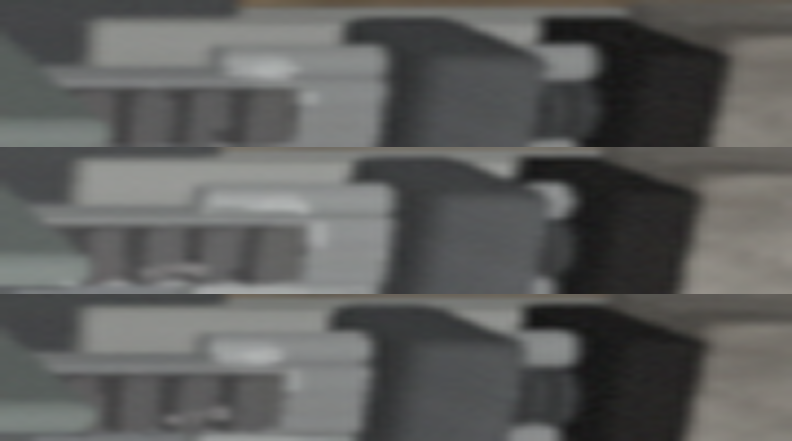

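Run:
```python
from h import *
np.set_printoptions(precision=2,suppress=True)
m=wm((444.4,-128.4,116.3),(3.1416,0,1.405))
u=np.array([.1626,.9867,0])
c=lambda x,y:(375+x/8.8,225+y/4.4)
for z in (33,36,39):
    def al(p): return w(m,[p],z)[0]@u
    print(z,"carrier r3",al(c(277,22)),"face r3",al(c(528,22)),"carrier r5",al(c(345,22)),"face r5",al(c(542,22)),
     "r2",al(c(180,22)),al(c(430,22)))
m0=wm((445,-127.9,117.1),(3.14,0,1.406))
print("r1",w(m0,[c(65,22)],39)[0]@u,w(m0,[c(320,22)],39)[0]@u)
```

```text
33 carrier r3 3.3078679795892874 face r3 22.469393622341947 carrier r5 8.503550579779366 face r5 23.536717550975347 r2 -4.108646429996833 14.99361498339374
36 carrier r3 2.5531797638592395 face r3 21.462258756039194 carrier r5 7.680410994658856 face r5 22.51552105117411 r2 -4.7656245647797215 14.084970984311635
39 carrier r3 1.7984915481292059 face r3 20.45512388973644 carrier r5 6.8572714095383525 face r5 21.49432455137291 r2 -5.422602699562596 13.176326985229535
r1 -13.279881584583864 5.774026525456086
```

Request:
drive_tool([
  {"hand":-1,"tx":0.03,"ty":0,"tz":0.06,"wx":0,"wy":0,"wz":0},
  {"hand":-1,"tx":0,"ty":0,"tz":0,"wx":0,"wy":0,"wz":0},
  {"hand":-1,"tx":0,"ty":0,"tz":0,"wx":0,"wy":0,"wz":0},
  {"hand":-1,"tx":0,"ty":0,"tz":0,"wx":0,"wy":0,"wz":0},
  {"hand":-1,"tx":0,"ty":0,"tz":0,"wx":0,"wy":0,"wz":0},
  {"hand":-1,"tx":0,"ty":0,"tz":0,"wx":0,"wy":0,"wz":0},
])

```text
time: 28.55
tool_pos: [444.6, -127.0, 118.8]
tcp_rot: [3.141, -0.0, 1.405]
contact_force: [0.5, -0.4, 0.0]
grip_width: 92.1
```

```bash
python3 -c "
from h import *
im=capture('wrist')[:,:,::-1].copy()
cv2.imwrite('pics/wrist18.png',im)
go(444.1,-127.3,115,1.4075)"
```

```text
t 28.6 pos [ 444.6 -127.   118.8] rpy [ 3.141 -0.     1.405] w 91.57971537523194 shares shift [-0.01 -0.01  0.09] norm 0.1 turn [ 0.   -0.   -0.03] j [-0.44  0.38  1.86  0.    0.91 -1.85] F [ 0.  -0.2 -1. ]
```

Request:
drive_tool([
  {"hand":1,"tx":0,"ty":0,"tz":0,"wx":0,"wy":0,"wz":0},
  {"hand":1,"tx":0,"ty":0,"tz":0,"wx":0,"wy":0,"wz":0},
  {"hand":1,"tx":0,"ty":0,"tz":0,"wx":0,"wy":0,"wz":0},
  {"hand":1,"tx":0,"ty":0,"tz":0,"wx":0,"wy":0,"wz":0},
  {"hand":1,"tx":0,"ty":0,"tz":0,"wx":0,"wy":0,"wz":0},
  {"hand":1,"tx":0,"ty":0,"tz":0,"wx":0,"wy":0,"wz":0},
  {"hand":1,"tx":0,"ty":0,"tz":0,"wx":0,"wy":0,"wz":0},
  {"hand":1,"tx":0,"ty":0,"tz":0,"wx":0,"wy":0,"wz":0},
  {"hand":1,"tx":0,"ty":0,"tz":0,"wx":0,"wy":0,"wz":0},
  {"hand":1,"tx":0,"ty":0,"tz":0,"wx":0,"wy":0,"wz":0},
  {"hand":1,"tx":0,"ty":0,"tz":0,"wx":0,"wy":0,"wz":0},
  {"hand":1,"tx":0,"ty":0,"tz":0,"wx":0,"wy":0,"wz":0},
  {"hand":1,"tx":0,"ty":0,"tz":0,"wx":0,"wy":0,"wz":0},
  {"hand":1,"tx":0,"ty":0,"tz":0,"wx":0,"wy":0,"wz":0},
])

```text
time: 29.77
tool_pos: [444.5, -127.9, 119.0]
tcp_rot: [3.141, 0.001, 1.405]
contact_force: [-2.2, -5.1, 4.4]
grip_width: 36.3
```

```bash
python3 -c "
from h import *
im=capture('wrist')[:,:,::-1].copy()
cv2.imwrite('pics/wrist19.png',im)
go(444.1,-127.3,115,1.4075)"
```

```text
t 29.8167 pos [ 444.5 -127.9  119. ] rpy [3.141e+00 1.000e-03 1.405e+00] w 36.47869427839868 shares shift [ 0.01 -0.01  0.1 ] norm 0.1 turn [ 0.    0.01 -0.03] j [-0.45  0.38  1.86 -0.    0.91 -1.85] F [-2.7 -4.2  4.6]
```

Request:
drive_tool([
  {"hand":-1,"tx":0,"ty":0,"tz":0,"wx":0,"wy":0,"wz":0},
  {"hand":-1,"tx":0,"ty":0,"tz":0,"wx":0,"wy":0,"wz":0},
  {"hand":-1,"tx":0,"ty":0,"tz":0,"wx":0,"wy":0,"wz":0},
  {"hand":-1,"tx":0,"ty":0,"tz":0,"wx":0,"wy":0,"wz":0},
  {"hand":-1,"tx":0,"ty":0,"tz":0,"wx":0,"wy":0,"wz":0},
  {"hand":-1,"tx":0,"ty":0,"tz":0,"wx":0,"wy":0,"wz":0},
  {"hand":-1,"tx":0,"ty":0,"tz":0,"wx":0,"wy":0,"wz":0},
  {"hand":-1,"tx":0,"ty":0,"tz":0,"wx":0,"wy":0,"wz":0},
  {"hand":-1,"tx":0,"ty":0,"tz":0,"wx":0,"wy":0,"wz":0},
  {"hand":-1,"tx":0,"ty":0,"tz":0,"wx":0,"wy":0,"wz":0},
  {"hand":-1,"tx":0,"ty":0,"tz":0,"wx":0,"wy":0,"wz":0},
  {"hand":-1,"tx":0,"ty":0,"tz":0,"wx":0,"wy":0,"wz":0},
])

```text
time: 30.82
tool_pos: [444.6, -127.0, 118.7]
tcp_rot: [3.142, -0.0, 1.405]
contact_force: [0.3, 0.2, -0.1]
grip_width: 91.8
```

```bash
python3 -c "
from h import *
im=capture('wrist')[:,:,::-1].copy()
cv2.imwrite('pics/wrist20.png',im)
a=[cv2.imread('pics/wrist%d.png'%i) for i in (18,19,20)]
cv2.imwrite('pics/c19.png',np.vstack([cv2.resize(x[225:260,375:465],None,fx=8.8,fy=5,interpolation=cv2.INTER_CUBIC) for x in a]))
go(444.1,-127.3,115,1.4075)"
```

```text
t 30.8667 pos [ 444.6 -127.   118.7] rpy [ 3.142 -0.     1.405] w 91.61174498168808 shares shift [-0.01 -0.01  0.09] norm 0.09 turn [ 0.   -0.   -0.03] j [-0.44  0.38  1.86  0.    0.91 -1.85] F [ 0.6  0.6 -0.7]
```

View pics/c19.png

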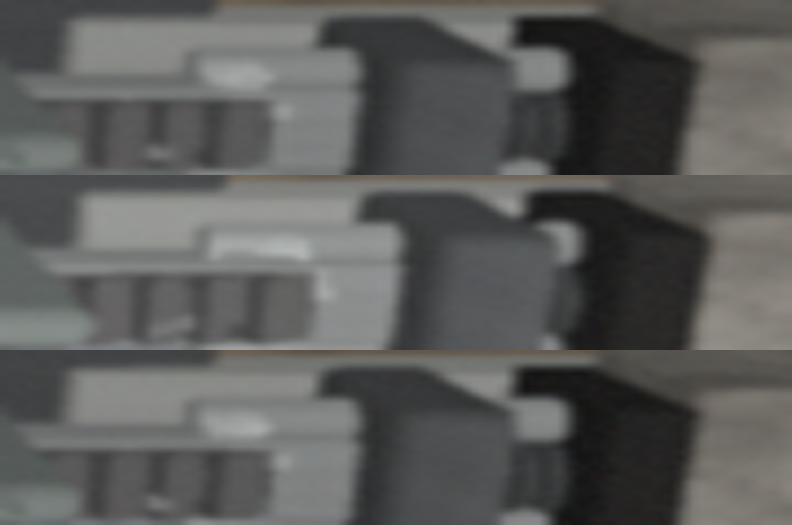

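View pics/wrist20.png

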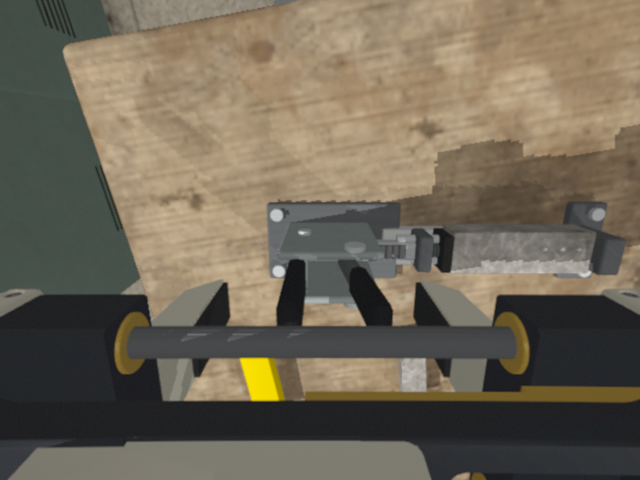

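Run:
```python
from h import *
np.set_printoptions(precision=2,suppress=True)
ims={i:cv2.cvtColor(cv2.imread(f'pics/wrist{i}.png'),cv2.COLOR_BGR2GRAY).astype(np.float32) for i in (10,11,12,13,14,15,18,19,20)}
def track(a,b,box,sr=(-6,45)):
    x0,y0,x1,y1=box; t=ims[a][y0:y1,x0:x1]
    X0=x0+sr[0];Y0=y0-4
    r=ims[b][Y0:y1+4,X0:x1+sr[1]]
    R=cv2.matchTemplate(r,t,cv2.TM_CCOEFF_NORMED)
    _,v,_,(px,py)=cv2.minMaxLoc(R)
    sx=0
    if 0<px<R.shape[1]-1:
        l,c,rr=R[py,px-1:px+2]; sx=.5*(l-rr)/(l-2*c+rr)
    return X0+px+sx-x0, Y0+py-y0, round(float(v),2)
# static: plate left screw region & stop
for b in ims:
    print(b,"plate",track(10,b,(262,198,300,226),(-8,9)),"stop",track(10,b,(566,198,612,226),(-8,9)),
     "carr",track(12,b,(393,228,414,272),(-22,40)),"face",track(12,b,(422,228,442,272),(-30,40)), "blockmid",track(12,b,(460,230,540,275),(-22,40)))
```

```text
10 plate (np.float32(-0.0005493164), 0, 1.0) stop (np.float32(0.017150879), 0, 1.0) carr (np.float32(-13.706726), 1, 0.89) face (np.float32(-13.187927), 1, 0.95) blockmid (np.float32(-2.3299866), 1, 0.96)
11 plate (np.float32(0.8206787), -1, 0.99) stop (np.float32(0.11627197), -1, 0.99) carr (np.float32(-1.1924744), 0, 0.99) face (np.float32(-1.336731), -1, 0.98) blockmid (np.float32(-1.4233398), 0, 0.87)
12 plate (np.float32(1.7980042), 0, 0.98) stop (np.float32(2.0310059), -1, 1.0) carr (np.float32(-0.052825928), 0, 1.0) face (np.float32(-0.084472656), 0, 1.0) blockmid (np.float32(-6.1035156e-05), 0, 1.0)
13 plate (np.float32(1.8345642), 0, 0.98) stop (np.float32(2.076538), -1, 1.0) carr (np.float32(12.013092), 0, 0.95) face (np.float32(11.648224), 0, 0.98) blockmid (np.float32(12.259766), -1, 0.94)
14 plate (np.float32(1.8196411), 0, 0.98) stop (np.float32(2.0527344), -1, 1.0) carr (np.float32(20.134247), 0, 0.96) face (np.float32(13.214081), 0, 0.97) blockmid (np.float32(14.0802), -1, 0.93)
15 plate (np.float32(1.8809204), 0, 0.98) stop (np.float32(2.0776367), -1, 1.0) carr (np.float32(20.195374), 0, 0.95) face (np.float32(13.244141), 0, 0.97) blockmid (np.float32(14.052521), -1, 0.94)
18 plate (np.float32(0.22320557), -1, 0.99) stop (np.float32(-2.6276245), -2, 0.99) carr (np.float32(17.082642), -1, 0.96) face (np.float32(9.957275), -1, 0.97) blockmid (np.float32(9.469238), -2, 0.92)
19 plate (np.float32(1.644165), -1, 0.99) stop (np.float32(-1.1192627), -2, 1.0) carr (np.float32(21.53189), -1, 0.86) face (np.float32(11.427704), -1, 0.86) blockmid (np.float32(11.232544), -1, 0.91)
20 plate (np.float32(0.24267578), -1, 0.99) stop (np.float32(-2.5561523), -2, 0.99) carr (np.float32(17.090607), -1, 0.96) face (np.float32(9.97821), -1, 0.97) blockmid (np.float32(9.237976), -2, 0.93)
```

Request:
drive_tool([
  {"hand":-1,"tx":0,"ty":0,"tz":-0.4,"wx":0,"wy":0,"wz":0},
  {"hand":-1,"tx":0,"ty":0,"tz":-0.7,"wx":0,"wy":0,"wz":0},
  {"hand":-1,"tx":0,"ty":0,"tz":-0.6,"wx":0,"wy":0,"wz":0},
  {"hand":-1,"tx":0,"ty":0,"tz":0,"wx":0,"wy":0,"wz":0},
  {"hand":-1,"tx":0,"ty":0,"tz":0,"wx":0,"wy":0,"wz":0},
  {"hand":-1,"tx":0,"ty":0,"tz":0,"wx":0,"wy":0,"wz":0},
  {"hand":-1,"tx":0,"ty":0,"tz":0,"wx":0,"wy":0,"wz":0},
])

```text
time: 31.45
tool_pos: [443.9, -126.7, 185.7]
tcp_rot: [-3.14, -0.001, 1.405]
contact_force: [-0.6, -0.0, -0.4]
grip_width: 91.8
```

```bash
python3 -c "
from h import *
im=capture('wrist')[:,:,::-1].copy()
cv2.imwrite('pics/wrist21.png',im)
s=capture('side')[:,:,::-1];cv2.imwrite('pics/side21.png',s)
go(444.3,-127.1,187.1,1.405)
a=[cv2.imread('pics/wrist%d.png'%i) for i in (9,21)]
cv2.imwrite('pics/c20.png',np.vstack([cv2.resize(x[200:250,365:465],None,fx=8,fy=6,interpolation=cv2.INTER_CUBIC) for x in a]))
a=[cv2.imread('pics/side0.png'),s]
cv2.imwrite('pics/c21.png',np.vstack([cv2.resize(x[225:275,300:400],None,fx=8,fy=6,interpolation=cv2.INTER_CUBIC) for x in a]))
"
```

```text
t 31.55 pos [ 444.1 -126.8  185.8] rpy [-3.140e+00 -1.000e-03  1.405e+00] w 91.96238186074281 shares shift [-0.01  0.01 -0.03] norm 0.03 turn [-0.02 -0.01 -0.  ] j [-0.44  0.29  1.77  0.    1.09 -1.85] F [-0.  -0.7 -0.4]
```

View pics/c20.png

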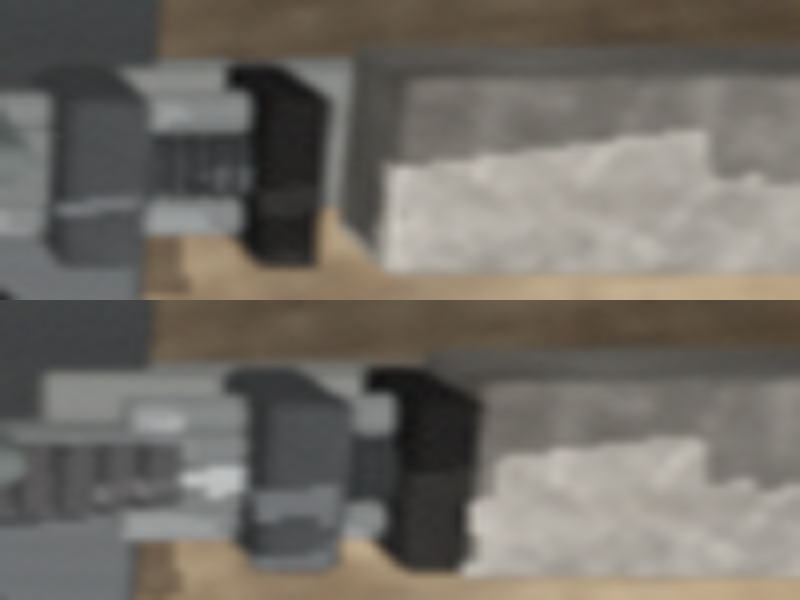

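View pics/c21.png

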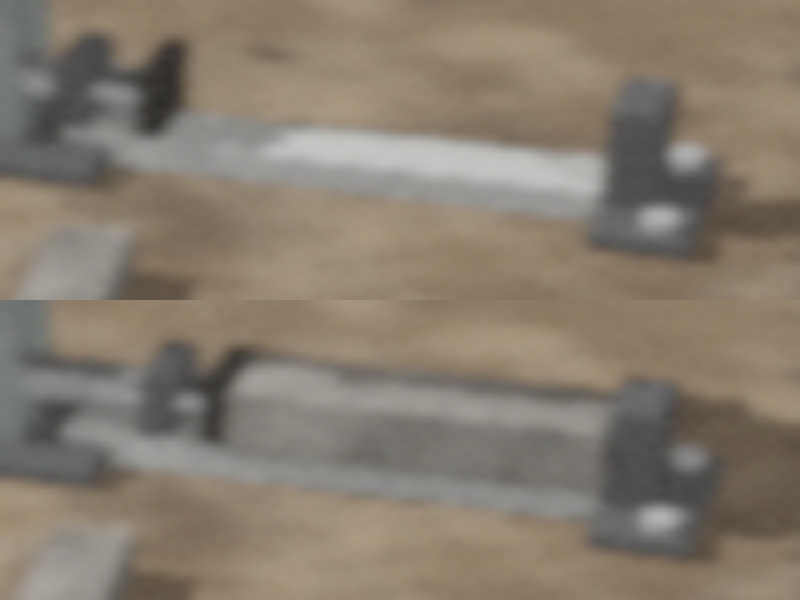

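Request:
drive_tool([
  {"hand":-1,"tx":0,"ty":0,"tz":-1,"wx":0,"wy":0,"wz":0},
  {"hand":-1,"tx":0,"ty":0,"tz":-0.5,"wx":0,"wy":0,"wz":0},
  {"hand":-1,"tx":0,"ty":0,"tz":0,"wx":0,"wy":0,"wz":0},
  {"hand":-1,"tx":0,"ty":0,"tz":0,"wx":0,"wy":0,"wz":0},
  {"hand":-1,"tx":0,"ty":0,"tz":0,"wx":0,"wy":0,"wz":0},
  {"hand":-1,"tx":0,"ty":0,"tz":0,"wx":0,"wy":0,"wz":0},
])

```text
time: 32.05
tool_pos: [443.9, -126.7, 245.3]
tcp_rot: [-3.139, -0.001, 1.405]
contact_force: [0.5, 0.4, 0.2]
grip_width: 91.9
```

```bash
python3 -c "
from h import *
s=capture('side')[:,:,::-1];cv2.imwrite('pics/side22.png',cv2.resize(s[135:275,215:405],None,fx=4.2,fy=4.2,interpolation=cv2.INTER_CUBIC))
print(get_obs()['time'],get_obs()['tool_pos'],get_obs()['contact_force'])"
```

```text
32.1 [ 443.95180987 -126.70890413  245.38322541] [ 0.56974517  0.28855253 -0.47332639]
```

View pics/side22.png

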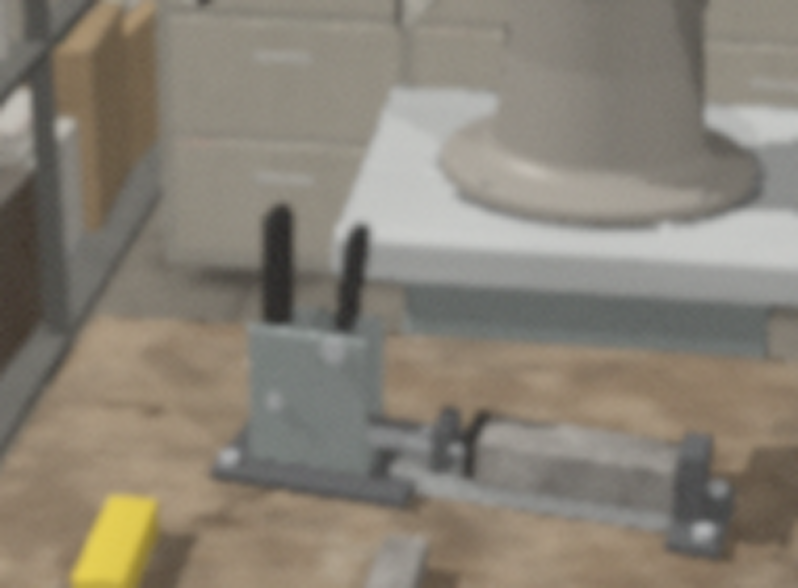

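The last picture shows the block on the bed, held between the jaw (about 475,440 in the crop) and the end stop (about 690,470). The trigger is back at rest and the gripper is clear.

```bash
python3 -c "
from plant import *
print(close_job())"
```

```text
the job is handed in; nothing more can be done
None
```

I laid the large grey steel block lengthwise on the clamp bed. I then squeezed the trigger to its stop nine times with a release after each, let go, raised the gripper clear and handed in at about 32 s.

- **Last checks:** The block is hard against the end stop. The sliding jaw's face is pressed on the block, the trigger is back at rest, and the tool force is about zero.
- **Grip:** I could not read the jaw's push-back directly. Most image estimates put it at 4 to 6 mm, and a rougher one from the side view at about 7 mm. All are at or above the 4 mm needed, but the lowest only just reaches it.
- **What disagreed:** The jaw's travel did not come out as clean 4.5 mm steps. It measured about 20 to 22 mm in total, which I took to be five teeth.
- **Extra squeezes:** From the sixth squeeze on, the jaw's resting position did not change. In the two of these I checked while squeezed, it moved about 2 mm forward and then came back on release. I took this as the clamp having reached its limit.

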